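# Cam-lock the end stop of a flat-pack tin rack

## Robot

A 7-joint arm with a two-finger parallel gripper is mounted at the origin on the work surface; the furniture and walls round the work are solid. World frame = base frame: x ahead of the robot, y to its left, z up, the work surface at z = 0. Lengths are in m, angles in rad, forces in N, time in s.
With the tool pointing down it reaches from about 0.425 to 0.925 m from the base axis. Payload 6.8 kg.
Tool frame: the origin (TCP) lies where the fingers leave the gripper's body, on its centre line; the fingertips stand 73 mm ahead of it and the grasp point (between the pads) lies 54 mm ahead of it; z points along the fingers, y is the line along which they close (so a half turn about z gives the same grasp; the last joint's range is limited). The gripper opens to 85 mm and grips with 20 to 120 N. Pads are 22 mm wide; open, the fingers measure 114 mm over their backs; the gripper's body (76 mm by 85 mm) begins 54 mm behind the grasp point. The pads swing forward as they close: fully open they stand 13 mm farther back than shut.
Start: joints at [-1.418, 0.477, 0.022, 1.555, -0.011, 1.109, -0.083], TCP at [0.174, 0.652, 0.304] pointing down, gripper open.
Joint ranges: [-2.96, 2.96], [-0.34, 2.1], [-1.41, 1.46], [0.24, 2.44], [-1.37, 4.51], [0.17, 1.92], [-2.96, 2.96]. Speed limits (rad/s): [2.39, 2.39, 3.14, 3.14, 3.14, 3.14, 3.14].

## Interface

Orientations are given as a rotation vector (axis times angle).
In Python, from bench import r, viewer, ticket gives the robot as it stands (r), with the cameras (viewer) and the job (ticket).
- The arm moves only by the shell command python3 drive.py 'ROWS' [OPENING] [FORCE]. ROWS is a JSON list of rows, 1 to 5 of them, each written [[dx, dy, dz], [rx, ry, rz]]: dx, dy, dz in m, then a rotation vector rx, ry, rz in rad; each row is the pose to reach, as a shift and turn from the pose commanded when the command began, along the tool's axes at that moment; what a row does not reach only later rows make up. A row lasts 1/10 s, in which the tool goes at most 0.05 m and 0.15 rad, less where a joint would pass 70% of its speed; a pose out of reach is approached as far as the arm can. OPENING is the finger opening in m, set as the command begins (- or left out keeps the last). The fingers move at their own pace and stop on an object; FORCE is the grip in N (left out, the last holds). Time passes only in rows, so rows that do not move let the fingers close. It prints the time, the measured TCP pose, the force, the opening and the grip force at its end. Input that does not fit is refused with a message, and nothing moves.
- r.get_obs(): the state, without advancing time (a new reading comes with each control period).
- viewer.grab_frame(name): name is "scene" or "top" or "wrist"; returns (picture, depth): 384x512x3 uint8, blue, green, red; 384x512 float32, m along the optical axis (not along the pixel's ray), 0 where there is no reading.
- viewer.camera_info(name): a dict with "camera_matrix" (3x3 intrinsics, pixels), "k1" (the pictures are not rectified: a ray, as slopes to the right and down, at radius r is drawn at 1 + k1 r^2 times it, then the intrinsics apply), "R" (3x3) and "t" (3): a world point X has camera coordinates R X + t. Camera axes: x right, y down, z forward; pixel columns grow to the right and rows downward; lengths in m; the calibration is good to about 2 mm. A picture is of the moment at which its call begins: read the wrist's pose just before it. camera_info takes no time and is no camera call; for the wrist camera it gives the pose at the moment of the call.
- ticket.hand_in(): hands the job in; it is judged then, once.
The state is a dict: "clock": time; "joints": joint angles; "qvel": joint speeds; "tau": joint torques, N m; "tcp_pos": TCP position; "orientation": TCP orientation; "contact_force": force on the tool from outside, world axes, zero at the start; "moment": the same for the moment, N m; "grip_width": finger opening in m; "gripper_force": force on a finger pad.
Only numpy, scipy, OpenCV 4.12 (cv2) and the standard library are available. Lean on these libraries where they do the work, as an engineer would, in place of code of your own. Each camera call takes 0.05 s, during which the arm holds its last target. There are 200 camera calls.

## Task

The sloping tin rack is half built: the loose end stop at its low end still stands off on its dowels. Push the stop in until its bolt head comes up hard in the mouth of the open lower cam; then, with the screwdriver seated in the slot and square to the sloping board, turn that cam clockwise to its stop, so that it draws the end stop flush and locks it. Put the screwdriver back upright in its wooden block, fully home; do not touch the cam with the fingers or knock over or push aside the jars, tin and mug around.

Things in the scene. Friction and masses are not known exactly. Their poses are not given: they have to be found in the camera images.
- rack: Half-built sloping rack for tins, pale wood, fixed; 86 mm wide. Origin on the table under its middle; x to its back, y to its left, z up. Its board (150 mm up the slope, 24 mm thick, side lips 12 mm high) rises 30 degrees toward the back (+x); the middle of its top is 95 mm above the origin. The head board at the top end and the upper cam, nearer the top, are already locked: leave them.
- end_stop (a joint): How far the loose end stop (cross board at the low end) stands off the board's end, in m: 0 is flush. It slides along the slope on two dowels (about 4 N to push) and starts at 0.014 to 0.027. Pushed in with the cam open it stops hard at about 0.004, bolt head in the cam's mouth; only the cam draws it farther, and catches the head only if this is below 0.006.
- stop_push (a point): Point on the end stop's outer face to push at: 22 mm right (-y) of its middle, clear of the tall pine block on the left, level with the board's top. Axes: x up the slope (the way it must go), y to the rack's left, z square out of the board. The stop is 86 mm wide, 18 mm thick, and reaches from 28 mm below to 24 mm above this point along z; upright fingers meet its upper outer edge first.
- cam (a joint): Turn of the lower cam in rad: 0 with its red arrow (and mouth) toward the loose end stop, -0.1 to 0.1 at the start; grows clockwise seen from above its face. It catches the bolt head at about 0.4, has drawn the stop in by about 1.05 and meets its own stop at 1.35. Friction 0.04 N m, about 0.1 N m while drawing; it stays where it is left.
- cam_slot (a point): Centre of the top face of the lower cam: pale metal disc, 50 mm across, in the middle of the board's width, 30 mm from its low end, flush with its top. z: the disc's axis, out of the board (30 degrees from vertical, leaning to the low end). y: along the screwdriver slot; the red arrow lies on -y. The slot is central, 27 mm long, 7 mm wide, 8 mm deep, its rims bevelled 1.5 mm.
- screwdriver: Big flat screwdriver, red handle, black guard collar, 143 mm long, 140 g. Origin: middle of the blade's tip; z along the shaft to the handle, x along the blade's width. Blade 22 mm wide, 4 mm thick (2.4 at the tip); collar 46 mm across, 70 to 78 mm above the tip; handle 30 x 30 mm square, flats facing x and y, 78 to 138 mm above the tip. Stands upright in the block, free to turn.
- driver_grip (a point): Point on the screwdriver's axis to grip at, in the handle, 116 mm above the blade's tip.
- driver_tip (a point): Middle of the screwdriver blade's tip.
- tool_block: Dark wooden tool block, fixed, 100 x 72 mm, 80 mm tall; origin under its middle, x along its length. A square hole, 29 x 29 mm, rims bevelled 2 mm, goes down through its middle; the screwdriver hangs in it, collar on the block's top, tip 10 mm above the table. The smaller holes are not used.
- block_seat (a point): Where the blade's tip is when the screwdriver stands home in the block: on the hole's axis, 10 mm above the table.
- pine_block: Upright pine board, fixed, 140 mm long, 26 mm thick, 185 mm tall, standing close along the rack's left side. Origin under its middle, x along its length, z up. It never moves: carry the screwdriver over it or round its front.
- spice_jar: Bystander, loose: slim glass spice jar with an ochre lid, 45 mm across, 107 mm tall; origin under its middle, z up. Leave it alone.
- shaker: Bystander, loose: yellow-labelled spice shaker with a white cap, 57 mm across, 103 mm tall; origin under its middle, z up. Leave it alone.
- small_jar: Bystander, loose: small clear jar with an ochre lid, 52 mm across, 70 mm tall; origin under its middle, z up. Leave it alone.
- tomato_tin: Bystander, loose: low tin can, 75 mm across, 58 mm tall; origin under its middle, z up. Leave it alone.
- sweets_jar: Bystander, loose: glass jar of sweets with a black lid, 71 mm across, 100 mm tall; origin under its middle, z up. Leave it alone.
- mug: Bystander, loose: white mug, 83 mm across and 115 mm over its handle, 86 mm tall; origin under its middle, z up. Leave it alone.

How it is judged:
On the way, in this order (a step that is already met when the one before it is completed fails the run):
1. the end stop is pushed in until its bolt head is in the mouth of the still open cam (value of joint end_stop below 0.006 m and value of joint cam below 0.3 rad), for 0.2 s.
2. the cam is turned to lock with the screwdriver seated squarely in its slot, and the stop is drawn flush (value of joint cam above 1.2 rad and value of joint end_stop below 0.0015 m and distance between driver_tip and cam_slot below 0.014 m and z of driver_tip in the frame of cam_slot below -0.003 m and angle between the z axis of screwdriver and the z axis of cam_slot, either way round below 0.2 rad), for 0.2 s.
At the end, for the whole second after the job is handed in: The cam is turned past 1.2 rad, the end stop is flush within 1.5 mm, and the screwdriver stands still and upright (within 0.15 rad) in its block, its tip within 8 mm of its seat (value of joint cam above 1.2 rad and value of joint end_stop below 0.0015 m and distance between driver_tip and block_seat below 0.008 m and angle between screwdriver's own z axis and vertical below 0.15 rad and linear speed of screwdriver below 0.02 m/s); the robot touches nothing.
It fails at once if a bystander was moved more than 30 mm or tipped (distance of any of spice_jar, shaker, small_jar, tomato_tin, sweets_jar, mug from where it was at the start of the episode above 0.03 m or angle between any of spice_jar, shaker, small_jar, tomato_tin, sweets_jar, mug's own z axis and vertical above 0.35 rad).
It fails at once if the fingers touched the cam disc (contact force between the fingers and cam above 1 N).
It also fails if it takes over 70 s, if anything falls off the work surface, if the arm or the gripper's body presses on something with over 40 N, if the wrist force passes 120 N, or if a joint passes its speed limit or range.

## Working session

There is one attempt and no reset: what is moved stays moved. The work goes in short steps, Python scripts to look and compute and a shell command to move; the robot and the scene stay as the last step left them, time stands still between calls to the robot, and variables do not carry over. Pictures are saved under pics/ and viewed, at most 10 in all, crops included, and the job is handed in when it is done.

```bash
ls; mkdir -p pics; cat > h.py <<'E'
import numpy as np,cv2
from bench import r, viewer, ticket
from scipy.spatial.transform import Rotation as Ro
def grab(n,f=None):
    c=viewer.camera_info(n); p,d=viewer.grab_frame(n)
    np.savez('last_%s.npz'%n,p=p,d=d,K=c['camera_matrix'],k1=c['k1'],R=c['R'],t=c['t'])
    if f: cv2.imwrite('pics/'+f,p)
    return p,d,c
def load(n): return np.load('last_%s.npz'%n)
def undist(c,uv):
    K=np.array(c['K']); return cv2.undistortPoints(np.array(uv,float).reshape(-1,1,2),K,np.array([float(c['k1']),0,0,0,0])).reshape(-1,2)
def ray(c,uv):
    s=undist(c,uv); R=np.array(c['R']);o=-R.T@c['t']
    return o,np.c_[s,np.ones(len(s))]@R
def atz(c,uv,z):
    o,d=ray(c,uv); return o+d*((z-o[2])/d[:,2])[:,None]
def pts(c,uv):
    o,d=ray(c,uv); D=np.array([np.median(c['d'][int(v)-1:int(v)+2,int(u)-1:int(u)+2]) for u,v in uv]); return o+d*D[:,None]
def cloud(c):
    v,u=np.mgrid[0:384,0:512]; uv=np.c_[u.ravel(),v.ravel()]
    o,d=ray(c,uv); return (o+d*c['d'].ravel()[:,None]).reshape(384,512,3)
def proj(c,X):
    X=np.atleast_2d(X)@np.array(c['R']).T+c['t'];s=X[:,:2]/X[:,2:];s=s*(1+float(c['k1'])*(s**2).sum(1))[:,None]
    K=np.array(c['K']); return s@K[:2,:2].T+K[:2,2]
E
python3 - <<'E'
from h import *
print(r.get_obs())
ims=[grab(n,n+'1.png')[0] for n in('scene','top','wrist')]
for n in('scene','top'):
    c=load(n);print(n,c['K'].tolist(),c['R'].tolist(),c['t'],c['k1'])
E
```

```text
bench.py
drive.py
pics
{'clock': 0.0, 'joints': array([-1.41810557,  0.47778   ,  0.02233265,  1.55644854, -0.01151222,
        1.1092747 , -0.08312403]), 'qvel': array([ 0.00175923, -0.00252494,  0.00093796, -0.00019503,  0.0011507 ,
        0.00043443, -0.00151702]), 'tau': array([ 4.74589579e-04, -5.96444106e+01,  1.60764970e+00, -2.81193262e+01,
        1.23711312e-02,  9.56888893e-03,  5.20639190e-06]), 'tcp_pos': array([0.17392587, 0.6517384 , 0.30294015]), 'orientation': array([-4.08476623e-01, -3.11480703e+00,  2.79433987e-03]), 'contact_force': array([ 0.43513194,  0.45399265, -0.43859094]), 'moment': array([ 0.00163258,  0.01234755, -0.0583653 ]), 'gripper_force': 0.0, 'grip_width': 0.08517108532698676}
scene [[471.4707583256288, 0.0, 249.06161798849402], [0.0, 471.4707583256288, 190.03986286050247], [0.0, 0.0, 1.0]] [[0.5988927037858677, -0.8008121043116895, -0.005244324545330771], [-0.6152309752890406, -0.45589272330056546, -0.6431583567726458], [0.5126581476939079, 0.3884093181548015, -0.7657152376527279]] [-0.25615025  0.32650647  1.04063949] -0.07755767406313696
top [[364.6233023262924, 0.0, 252.49928966274888], [0.0, 364.6233023262924, 184.41905732942342], [0.0, 0.0, 1.0]] [[0.023498381610416105, -0.9996925101710262, 0.007919038429254554], [-0.996338814419646, -0.024069383793701684, -0.0820343321094636], [0.08219971376194407, -0.005962371318883331, -0.996598041933512]] [-0.04301322  0.40037047  1.15251692] -0.09484976451961545
```

View pics/top1.png

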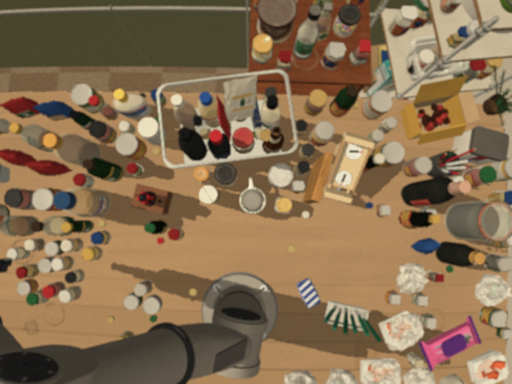

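View pics/scene1.png

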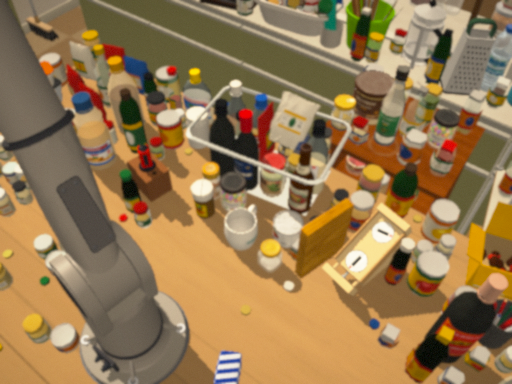

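```bash
python3 - <<'E'
from h import *
c=load('top');p=c['p']
a=cv2.resize(p[125:215,300:384],None,fx=5,fy=5,interpolation=cv2.INTER_CUBIC)
b=cv2.resize(p[170:226,120:185],None,fx=5,fy=5,interpolation=cv2.INTER_CUBIC)
im=np.zeros((450,760,3),np.uint8);im[:450,:420]=a;im[:280,425:750]=b
cv2.imwrite('pics/topcrop.png',im)
P=cloud(c)
for u,v in [(151,193),(340,195),(345,178),(353,152),(318,175),(253,201),(284,206),(360,140),(280,176),(208,194),(138,198),(165,205)]: print(u,v,P[v,u].round(3))
E
```

```text
151 193 [0.362 0.273 0.089]
340 195 [ 0.371 -0.304  0.068]
345 178 [ 0.423 -0.317  0.074]
353 152 [ 0.498 -0.332  0.113]
318 175 [ 0.418 -0.214  0.179]
253 201 [ 0.349 -0.036  0.007]
284 206 [ 0.333 -0.131  0.07 ]
360 140 [ 0.525 -0.338  0.161]
280 176 [ 0.427 -0.118  0.052]
208 194 [0.363 0.099 0.101]
138 198 [0.344 0.293 0.151]
165 205 [0.327 0.232 0.073]
```

View pics/topcrop.png

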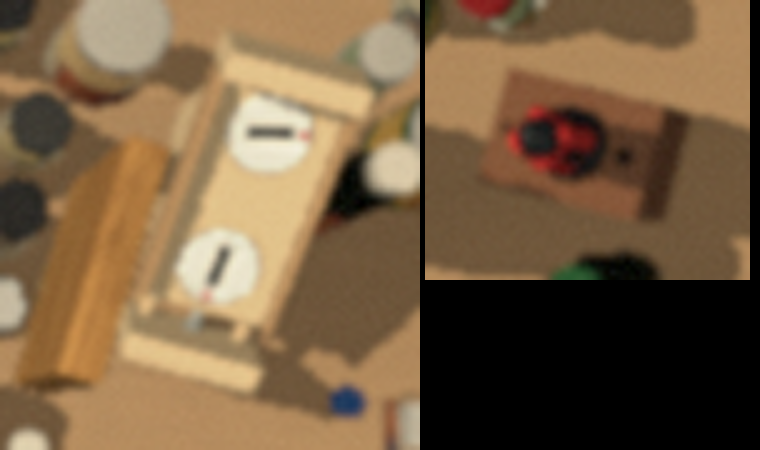

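```bash
cat >> h.py <<'E'
def to(p=None,Rm=None):
    o=r.get_obs();Rt=Ro.from_rotvec(o['orientation']);p=o['tcp_pos'] if p is None else np.array(p)
    print('shift',Rt.inv().apply(p-o['tcp_pos']).round(4),'rot',((Rt.inv()*Ro.from_matrix(Rm)).as_rotvec().round(3) if Rm is not None else 0))
E
python3 -c "
from h import *
to([.345,.277,.36])"
```

```text
shift [-0.2619 -0.3181 -0.0564] rot 0
```

```bash
python3 drive.py '[[[0, 0, -0.05], [0, 0, 0]], [[-0.262, -0.318, -0.056], [0, 0, 0]], [[-0.262, -0.318, -0.056], [0, 0, 0]], [[-0.262, -0.318, -0.056], [0, 0, 0]], [[-0.262, -0.318, -0.056], [0, 0, 0]]]' ; python3 -c "
from h import *
to([.345,.277,.35])"
```

```text
clock: 0.65
tcp_pos: [0.2577, 0.4682, 0.3566]
orientation: [0.408, 3.115, -0.0]
contact_force: [1.1, 0.1, -0.2]
grip_width: 0.0853
gripper_force: 0.0
shift [-0.1337 -0.1623  0.0067] rot 0
```

```bash
python3 drive.py '[[[-0.134, -0.162, 0.007], [0, 0, 0]], [[-0.134, -0.162, 0.007], [0, 0, 0]], [[-0.134, -0.162, 0.007], [0, 0, 0]], [[-0.134, -0.162, 0.007], [0, 0, 0]], [[-0.134, -0.162, 0.007], [0, 0, 0]]]' ; python3 -c "
from h import *
p,d,c=grab('wrist')
cv2.imwrite('pics/w2.png',cv2.resize(p,(800,600),interpolation=cv2.INTER_CUBIC))"
```

```text
clock: 1.15
tcp_pos: [0.3468, 0.2736, 0.3496]
orientation: [-0.421, -3.113, 0.002]
contact_force: [-0.1, 1.3, 0.2]
grip_width: 0.0856
gripper_force: 0.0
```

View pics/w2.png

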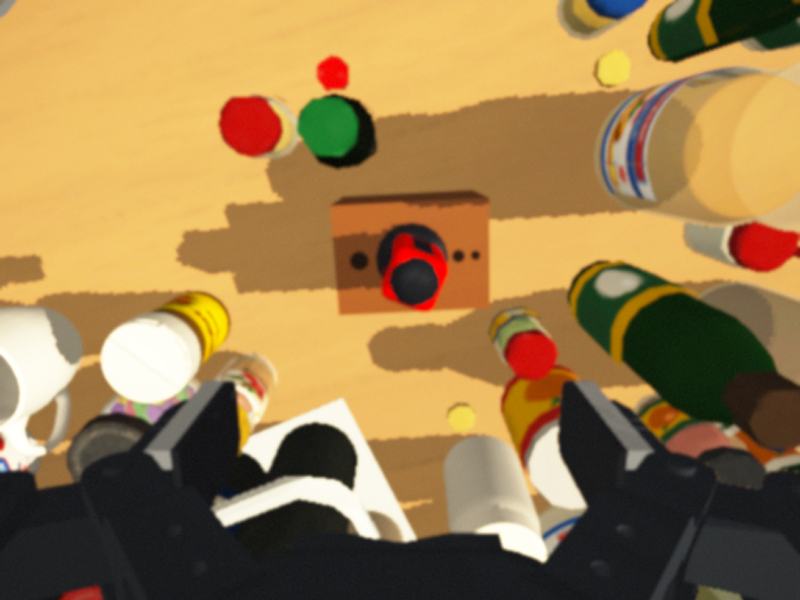

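```bash
python3 -c "
from h import *
c=load('wrist');p=c['p']
cv2.imwrite('pics/w2c.png',cv2.resize(p[125:205,210:316],None,fx=7,fy=7,interpolation=cv2.INTER_CUBIC))
print(atz(c,[(413/1.5625,281/1.5625)],.153))"
```

```text
[[0.34490722 0.28254949 0.153     ]]
```

View pics/w2c.png

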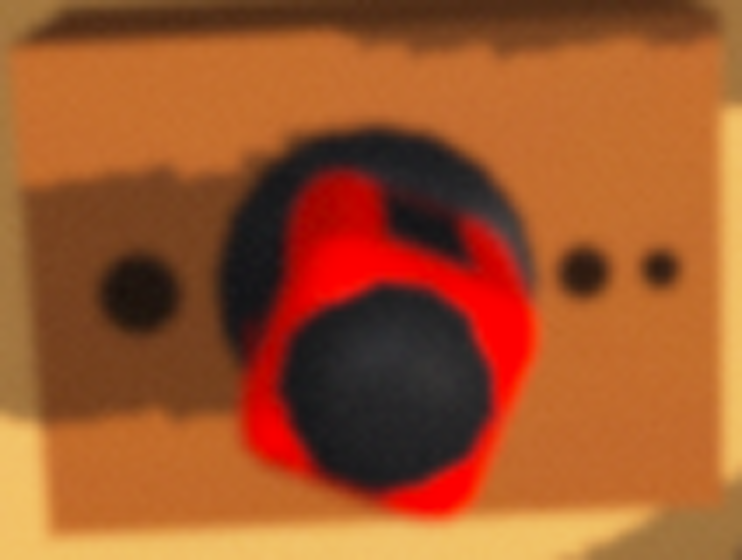

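```bash
python3 -c "
from h import *
c=load('wrist')
f=lambda L:[(210+x/7-.43,125+y/7-.43) for x,y in L]
q=atz(c,f([(538,320),(450,520),(245,448),(305,240)]),.148);print(q,q.mean(0))
for i in range(4):
  e=q[(i+1)%4]-q[i];print(np.hypot(*e[:2]),np.degrees(np.arctan2(e[1],e[0])))
print('cap',atz(c,f([(387,386)]),.153))
b=atz(c,f([(15,45),(722,38),(722,500),(50,532)]),.08);print(b,b.mean(0))
print('collar',atz(c,f([(377,275)]),.088), r.get_obs()['orientation'])
"
```

```text
[[0.34316721 0.30162035 0.148     ]
 [0.36371328 0.28578571 0.148     ]
 [0.34884986 0.26488517 0.148     ]
 [0.32705269 0.27821633 0.148     ]] [0.34569576 0.28262689 0.148     ]
0.02593986713438859 -37.621053138628454
0.025646717246667356 -125.41853097004719
0.02555066970630129 148.55002821276506
0.028415244053795596 55.45116415394293
cap [[0.34492034 0.28298854 0.153     ]]
[[0.30067424 0.24299162 0.08      ]
 [0.32605734 0.33861868 0.08      ]
 [0.39158652 0.32360493 0.08      ]
 [0.36998227 0.22679155 0.08      ]] [0.34707509 0.2830017  0.08      ]
collar [[0.34419761 0.28357125 0.088     ]] [-4.19488609e-01 -3.11341826e+00  1.38070156e-03]
```

```bash
cat >> h.py <<'E'
def rackR(psi,th=0.0,tilt=np.pi/6):
    n=np.array([-np.sin(tilt)*np.cos(psi),-np.sin(tilt)*np.sin(psi),np.cos(tilt)])
    s=np.array([np.cos(tilt)*np.cos(psi),np.cos(tilt)*np.sin(psi),np.sin(tilt)])
    Rm=np.c_[-s,np.cross(-n,-s),-n]
    return Rm@Ro.from_rotvec([0,0,th]).as_matrix(),s,n
E
python3 -c "
from h import *
R,s,n=rackR(-.26);print(R)
to([.44,0,.35]);to([.42,-.2,.35]);to([.316,-.285,.27],R)"
```

```text
[[-0.83691827  0.25708055  0.48319499]
 [ 0.22263829  0.96638998 -0.12854028]
 [-0.5         0.         -0.8660254 ]]
shift [-1.628e-01 -2.402e-01 -1.000e-04] rot 0
shift [-1.965e-01 -4.383e-01  1.000e-04] rot 0
shift [-0.1187 -0.5478  0.0802] rot [-0.003 -0.524 -0.007]
```

```bash
python3 drive.py '[[[-0.163, -0.24, 0], [0, 0, 0]], [[-0.163, -0.24, 0], [0, 0, 0]], [[-0.163, -0.24, 0], [0, 0, 0]], [[-0.163, -0.24, 0], [0, 0, 0]], [[-0.163, -0.24, 0], [0, 0, 0]]]' 0;  python3 drive.py '[[[0, 0, 0], [0, 0, 0]], [[-0.034, -0.198, 0], [0, -0.1, 0]], [[-0.034, -0.198, 0], [0, -0.2, 0]], [[-0.034, -0.198, 0], [0, -0.3, 0]], [[-0.034, -0.198, 0], [0, -0.35, 0]]]'; python3 -c "
from h import *
R,s,n=rackR(-.26)
to([.32,-.286,.28],R)"
```

```text
clock: 1.7
tcp_pos: [0.4277, 0.0428, 0.3501]
orientation: [0.405, 3.115, 0.001]
contact_force: [0.6, 1.2, 0.2]
grip_width: 0.012
gripper_force: 0.0
clock: 2.2
tcp_pos: [0.4087, -0.1561, 0.3499]
orientation: [0.359, 2.767, -0.063]
contact_force: [1.7, 0.2, 1.2]
grip_width: -0.0001
gripper_force: 0.0
shift [ 0.0736 -0.1483  0.0472] rot [ 0.001 -0.17   0.002]
```

```bash
python3 drive.py '[[[0.074, -0.148, 0.0], [0, -0.08, 0]], [[0.074, -0.148, 0.02], [0, -0.17, 0]], [[0.074, -0.148, 0.047], [0, -0.17, 0]], [[0.074, -0.148, 0.047], [0, -0.17, 0]], [[0.074, -0.148, 0.047], [0, -0.17, 0]]]'; python3 -c "
from h import *
p,d,c=grab('wrist');print(r.get_obs()['joints'])
cv2.imwrite('pics/w3.png',cv2.resize(p,(800,600),interpolation=cv2.INTER_CUBIC))"
```

```text
clock: 2.7
tcp_pos: [0.3165, -0.2874, 0.2786]
orientation: [0.353, 2.603, -0.09]
contact_force: [0.3, 0.1, -0.1]
grip_width: -0.0001
gripper_force: 0.0
[-0.47066801 -0.31741588  1.055782    2.42967338  0.25147998  0.38755881
  1.72891886]
```

View pics/w3.png

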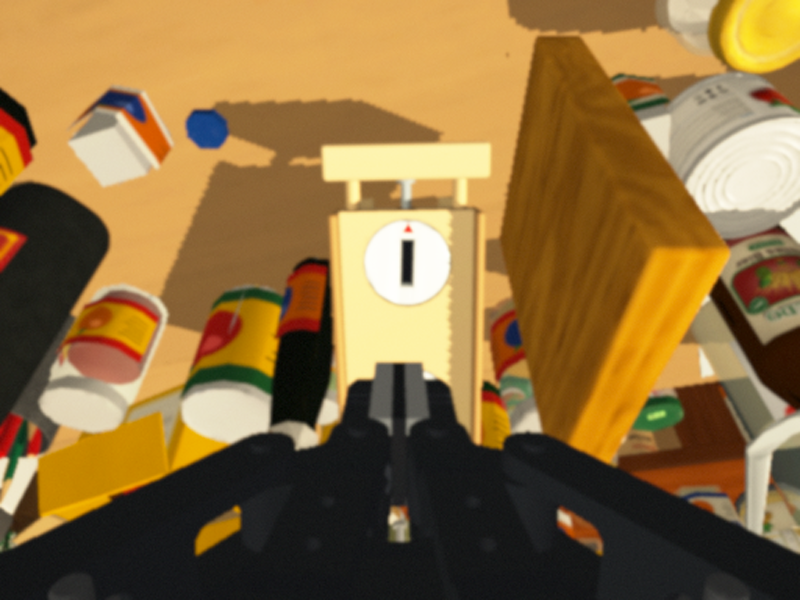

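```bash
cat >> h.py <<'E'
def onplane(c,uv,P0,n):
    o,d=ray(c,uv); return o+d*(((P0-o)@n)/(d@n))[:,None]
E
python3 -c "
from h import *
c=load('wrist');p=c['p']
k=1/1.5625
hsv=cv2.cvtColor(p,cv2.COLOR_BGR2HSV).astype(int)
m=np.zeros((384,512),np.uint8);sub=(hsv[135:200,225:297,1]<40)&(hsv[135:200,225:297,2]>150);m[135:200,225:297]=sub
cn=max(cv2.findContours(m,0,1)[0],key=cv2.contourArea);h=cv2.convexHull(cn);el=cv2.fitEllipse(h);print(el)
psi=-.26
X0=atz(c,[el[0]],.0725)[0];print('cam',X0)
R,s,n=rackR(psi);y=np.cross(n,s)
def loc(uv,h=0):
    q=onplane(c,[(a*k-.2,b*k-.2) for a,b in uv],X0+n*h,n)-X0
    return np.c_[q@s,q@y,q@n].round(4)
print('stop',loc([(322,148),(490,145),(490,178),(323,181)],.024))
print('slot',loc([(408,240),(407,285),(408,229)]))
print('slotcorners',loc([(402,240),(413,240),(413,285),(402,285)]))
print('board low end',loc([(335,211),(484,208)],.012))
print('side lip outer',loc([(332,212),(342,420),(482,208),(474,420)],.012))
# depth check
P=cloud(c);print('depth-based',[ (P[v,u].round(4)) for u,v in [(275,172),(250,172),(262,190),(262,210),(235,180)]])
"
```

```text
((260.2397766113281, 167.3804931640625), (53.41901779174805, 54.34096908569336), 90.47586059570312)
cam [ 0.42255452 -0.31028599  0.0725    ]
stop [[-0.0629 -0.0426  0.024 ]
 [-0.0635  0.0417  0.024 ]
 [-0.0474  0.0422  0.024 ]
 [-0.0468 -0.0428  0.024 ]]
slot [[-0.0126  0.0007 -0.    ]
 [ 0.0137 -0.     -0.    ]
 [-0.0189  0.0007  0.    ]]
slotcorners [[-0.0126 -0.0027  0.    ]
 [-0.0126  0.0035 -0.    ]
 [ 0.0137  0.0034 -0.    ]
 [ 0.0136 -0.003  -0.    ]]
board low end [[-0.0305 -0.0387  0.012 ]
 [-0.0313  0.0415  0.012 ]]
side lip outer [[-0.0299 -0.0404  0.012 ]
 [ 0.0934 -0.0396  0.012 ]
 [-0.0313  0.0404  0.012 ]
 [ 0.0941  0.0394  0.012 ]]
depth-based [array([ 0.4303, -0.2986,  0.0738]), array([ 0.4246, -0.3204,  0.0735]), array([ 0.4417, -0.3138,  0.0817]), array([ 0.4578, -0.3182,  0.0914]), array([ 0.4282, -0.3358,  0.0758])]
```

```bash
python3 -c "
from h import *
R,s,n=rackR(-.257,0,0)
to([.3153,-.3046,.2],R);to([.3153,-.3046,.118],R)"
```

```text
shift [ 0.0383 -0.0194  0.0701] rot [-0.     0.519 -0.007]
shift [ 0.079  -0.0195  0.1413] rot [-0.     0.519 -0.007]
```

```bash
python3 drive.py '[[[0.01, -0.02, 0.018], [0, 0.13, 0]], [[0.02, -0.02, 0.036], [0, 0.26, 0]], [[0.03, -0.02, 0.054], [0, 0.39, 0]], [[0.038, -0.02, 0.07], [0, 0.519, 0]], [[0.038, -0.02, 0.07], [0, 0.519, 0]]]'; python3 -c "
from h import *
R,s,n=rackR(-.257,0,0)
to([.3153,-.3046,.118],R);print(r.get_obs()['joints'])"
```

```text
clock: 3.25
tcp_pos: [0.2852, -0.2694, 0.2454]
orientation: [0.392, 3.092, -0.032]
contact_force: [0.6, 0.0, 0.5]
grip_width: -0.0
gripper_force: 0.0
shift [-0.0344 -0.0244  0.1289] rot [-0.017  0.027  0.005]
[-0.97826745 -0.33581879  1.44775045  2.31641799  0.4500196   0.88764742
  1.49539645]
```

```bash
python3 drive.py '[[[-0.035, -0.024, 0.02], [-0.017, 0.027, 0]], [[-0.035, -0.024, 0.06], [-0.017, 0.027, 0]], [[-0.035, -0.024, 0.09], [-0.017, 0.027, 0]], [[-0.035, -0.024, 0.11], [-0.017, 0.027, 0]], [[-0.035, -0.024, 0.129], [-0.017, 0.027, 0]]]'; python3 -c "
from h import *
R,s,n=rackR(-.257,0,0)
to([.3153,-.3046,.118],R);print(r.get_obs()['joints'])"
```

```text
clock: 3.75
tcp_pos: [0.2608, -0.254, 0.2182]
orientation: [0.4, 3.091, -0.025]
contact_force: [-0.1, -0.5, -0.1]
grip_width: -0.0
gripper_force: 0.0
shift [-0.0629 -0.0338  0.1024] rot [-0.012  0.026 -0.001]
[-0.95915443 -0.33602142  1.45070288  2.3981266   0.47595971  0.8139488
  1.46752115]
```

```bash
python3 drive.py '[[[-0.03, 0, -0.03], [0, 0, 0]], [[-0.07, -0.02, -0.06], [0, 0, 0]], [[-0.1, -0.03, -0.1], [0, 0, 0]], [[-0.12, -0.03, -0.12], [0, 0, 0]], [[-0.15, -0.034, -0.12], [0, 0, 0]]]'; python3 -c "
from h import *
print(r.get_obs()['joints'])"; python3 drive.py '[[[-0.05, 0, 0], [0, 0, 0]], [[-0.08, 0, 0], [0, 0, 0]], [[-0.1, 0, 0], [0, 0, 0]], [[-0.1, 0, 0], [0, 0, 0]], [[-0.1, 0, 0], [0, 0, 0]]]'; python3 -c "
from h import *
print(r.get_obs()['joints'])"
```

```text
clock: 4.25
tcp_pos: [0.3733, -0.3059, 0.3604]
orientation: [0.402, 3.066, -0.045]
contact_force: [0.2, 1.1, 0.3]
grip_width: -0.0001
gripper_force: 0.0
[-1.08623512 -0.33608195  1.45217254  2.012164    0.38703736  1.14284334
  1.52095915]
clock: 4.75
tcp_pos: [0.4115, -0.2926, 0.3902]
orientation: [0.399, 3.041, -0.067]
contact_force: [-0.0, -0.1, 0.5]
grip_width: -0.0002
gripper_force: 0.0
[-1.17176086 -0.33642389  1.4546589   1.94095154  0.39619674  1.18504945
  1.45925392]
```

```bash
cat > fit.py <<'E'
from h import *
from scipy.optimize import least_squares
import itertools
o=r.get_obs()
D=[([-1.41810557,0.47778,0.02233265,1.55644854,-0.01151222,1.1092747,-0.08312403],[0.17392587,0.6517384,0.30294015],[-.408476623,-3.11480703,.00279433987]),
([-0.47066801,-0.31741588,1.055782,2.42967338,0.25147998,0.38755881,1.72891886],[.3165,-.2874,.2786],[.353,2.603,-.09]),
([-0.97826745,-0.33581879,1.44775045,2.31641799,0.4500196,0.88764742,1.49539645],[.2852,-.2694,.2454],[.392,3.092,-.032]),
([-0.95915443,-0.33602142,1.45070288,2.3981266,0.47595971,0.8139488,1.46752115],[.2608,-.254,.2182],[.4,3.091,-.025]),
([-1.08623512,-0.33608195,1.45217254,2.012164,0.38703736,1.14284334,1.52095915],[.3733,-.3059,.3604],[.402,3.066,-.045]),
([-1.17176086,-0.33642389,1.4546589,1.94095154,0.39619674,1.18504945,1.45925392],[.4115,-.2926,.3902],[.399,3.041,-.067])]
D.append((o['joints'],o['tcp_pos'],o['orientation']))
ax='zyzyzyz'
def fk(p,q,sg):
    T=p[:3].copy();R=Ro.from_euler('z',p[3])
    off=p[4:25].reshape(7,3)
    for i in range(7):
        R=R*Ro.from_euler(ax[i],sg[i]*q[i]);T=T+R.apply(off[i])
    return T,R*Ro.from_euler('z',p[25])
def res(p,sg):
    e=[]
    for q,t,rv in D:
        T,R=fk(p,q,sg);e+=list((T-t)/.002)+list((R.inv()*Ro.from_rotvec(rv)).as_rotvec()/.005)
    return np.r_[e,(p-p0)[:3]*5,(p-p0)[4:25]*5*reg]
reg=np.tile([1,1,.3],7)
best=[]
if __name__=='__main__':
  for s in itertools.product([1,-1],repeat=4):
    sg=[s[0],1,s[1],1,s[2],1,s[3]]
    for b in (0,1.6,3.1,-1.6):
      p0=np.zeros(26);p0[2]=.3;p0[3]=b;p0[4+8]=0.45;p0[4+14]=.4;p0[4+20]=.2
      # d3 after joint3, d5 after joint5, d7
      f=least_squares(res,p0,args=(sg,),max_nfev=60);best.append((f.cost,sg,b,f.x,f.fun))
  best.sort(key=lambda a:a[0])
  for b in best[:4]:print(b[0],b[1],b[3].round(3).tolist())
  print(np.array(best[0][4][:42]).reshape(7,6).round(1))
  np.savez('kin.npz',p=best[0][3],sg=best[0][1])
E
time python3 fit.py
```

```text
0.4966774143479864 [-1, 1, -1, 1, -1, 1, -1] [-0.002, -0.002, 0.298, -0.001, 0.001, -0.019, -0.02, 0.001, -0.019, 0.05, -0.007, -0.012, 0.5, 0.0, -0.012, 0.037, 0.002, -0.001, 0.437, -0.002, -0.001, 0.027, -0.001, 0.002, 0.227, 1.571]
0.49667741434798646 [-1, 1, -1, 1, -1, 1, -1] [-0.002, -0.002, 0.298, 6.282, 0.001, -0.019, -0.02, 0.001, -0.019, 0.05, -0.007, -0.012, 0.5, 0.0, -0.012, 0.037, 0.002, -0.001, 0.437, -0.002, -0.001, 0.027, -0.001, 0.002, 0.227, 1.571]
0.4966774143479926 [-1, 1, -1, 1, -1, 1, -1] [-0.002, -0.002, 0.298, -0.001, 0.001, -0.019, -0.02, 0.001, -0.019, 0.05, -0.007, -0.012, 0.5, 0.0, -0.012, 0.037, 0.002, -0.001, 0.437, -0.002, -0.001, 0.027, -0.001, 0.002, 0.227, 1.571]
0.4966774143480261 [-1, 1, -1, 1, -1, 1, -1] [-0.002, -0.002, 0.298, -0.001, 0.001, -0.019, -0.02, 0.001, -0.019, 0.05, -0.007, -0.012, 0.5, 0.0, -0.012, 0.037, 0.002, -0.001, 0.437, -0.002, -0.001, 0.027, -0.001, 0.002, 0.227, -4.713]
[[ 0.  -0.   0.  -0.  -0.  -0.1]
 [ 0.   0.   0.   0.2  0.3  0.8]
 [-0.  -0.  -0.   0.   0.  -0.2]
 [ 0.   0.   0.   0.  -0.  -0.2]
 [ 0.  -0.1 -0.  -0.  -0.  -0.1]
 [-0.   0.   0.  -0.1  0.  -0.1]
 [ 0.   0.  -0.  -0.  -0.  -0.1]]
real	0m48.998s
user	0m49.429s
sys	0m0.080s
```

```bash
cat > kin.py <<'E'
from h import *
from scipy.optimize import least_squares
_k=np.load('kin.npz');KP=_k['p'];SG=_k['sg']
LO=np.array([-2.96,-.34,-1.41,.24,-1.37,.17,-2.96]);HI=np.array([2.96,2.1,1.46,2.44,4.51,1.92,2.96])
from fit import fk
def FK(q): return fk(KP,q,SG)
def err(q,p,R):
    T,Rq=FK(q); return np.r_[T-p,.3*(Rq.inv()*R).as_rotvec()]
def jac(q):
    T0,R0=FK(q);J=np.zeros((6,7))
    for i in range(7):
        d=np.zeros(7);d[i]=1e-5;T,R=FK(q+d);J[:,i]=np.r_[(T-T0)/1e-5,(R*R0.inv()).as_rotvec()/1e-5]
    return J
def ik(p,R,seed,q3=None):
    f=lambda q:np.r_[err(q,p,R)*1000,(q-seed)*.01,([(q[2]-q3)*1] if q3 is not None else [])]
    s=least_squares(f,np.clip(seed,LO+.02,HI-.02),bounds=(LO+.01,HI-.01));return s.x,np.linalg.norm(err(s.x,p,R))
E
cat > a.py <<'E'
from kin import *
X0=np.array([.4225,-.3103,.0725]);psi=-.257
yv=np.array([.254,.967,0])
hd=np.array([np.cos(psi),np.sin(psi),0])
Rv=Ro.from_matrix(rackR(psi,0,0)[0])
def show(name,p,R,seeds):
    for q3 in (-1,-.5,0,.5,1,1.4):
        b=min((ik(p,R,np.array(s,float),q3) for s in seeds),key=lambda a:a[1]); print(name,q3,'%.4f'%b[1],b[0].round(2))
S=[[.7,.2,0,1.9,0,1,0],[.3,.0,.5,1.9,0,1,1],[.3,.0,.5,1.9,0,1,-1.5],[1.2,0,-.8,1.9,0,1,0]]
p=X0-.08*hd-.022*yv;p[2]=.118
show('push',p,Rv,S)
R,s,n=rackR(psi)
for th in (-1.57,-.2,1.57,3.14,-1.8):
    R=Ro.from_matrix(rackR(psi,th)[0]);show('ins%.2f'%th,X0+n*.162,R,S)
show('pick',np.array([.3455,.283,.18]),Ro.from_matrix(rackR(psi,.35,0)[0]),[[-.7,.1,0,1.9,0,1,0],[-1,.1,.5,1.9,0,1,1]])
E
python3 a.py
```

```text
push -1 0.0000 [ 1.38  0.65 -1.    2.14  0.8   0.79  1.18]
push -0.5 0.0000 [ 1.01  0.47 -0.5   2.16  0.4   0.59  1.53]
push 0 0.0000 [ 0.59  0.42 -0.    2.2   0.    0.52  1.91]
push 0.5 0.0000 [ 0.19  0.46  0.5   2.23 -0.43  0.54  2.33]
push 1 0.0000 [-0.15  0.65  1.    2.25 -0.89  0.72  2.8 ]
push 1.4 0.0000 [-0.23  0.78  1.16  2.25 -1.04  0.84  2.95]
ins-1.57 -1 0.0000 [ 1.69  0.33 -1.14  2.35  0.61  0.18  2.95]
ins-1.57 -0.5 0.0000 [ 1.02  0.16 -0.39  2.39 -0.83  0.18 -1.97]
ins-1.57 0 0.0000 [ 0.65  0.13  0.    2.41 -1.06  0.22 -1.75]
ins-1.57 0.5 0.0000 [ 0.41  0.12  0.27  2.43 -1.15  0.26 -1.66]
ins-1.57 1 0.0000 [ 1.69  0.33 -1.14  2.35  0.61  0.18  2.95]
ins-1.57 1.4 0.0000 [ 1.69  0.33 -1.14  2.35  0.61  0.18  2.95]
ins-0.20 -1 0.0000 [ 1.67  0.32 -1.11  2.35  0.54  0.18  1.66]
ins-0.20 -0.5 0.0000 [ 1.06  0.16 -0.43  2.38 -0.78  0.18  2.91]
ins-0.20 0 0.0000 [ 1.01  0.16 -0.38  2.38 -0.83  0.19  2.95]
ins-0.20 0.5 0.0000 [ 1.67  0.32 -1.11  2.35  0.54  0.18  1.66]
ins-0.20 1 0.0000 [ 1.67  0.32 -1.11  2.35  0.54  0.18  1.66]
ins-0.20 1.4 0.0000 [ 1.67  0.32 -1.11  2.35  0.
[... 799 characters left out ...]
25  2.35  0.86  0.24  2.95]
ins-1.80 -0.5 0.0000 [ 1.01  0.16 -0.39  2.39 -0.84  0.18 -1.73]
ins-1.80 0 0.0000 [ 0.65  0.13  0.    2.41 -1.06  0.22 -1.51]
ins-1.80 0.5 0.0000 [ 0.42  0.12  0.25  2.43 -1.15  0.25 -1.43]
ins-1.80 1 0.0000 [ 0.42  0.12  0.25  2.43 -1.15  0.25 -1.43]
ins-1.80 1.4 0.0000 [ 1.77  0.39 -1.25  2.35  0.86  0.24  2.95]
pick -1 0.0000 [-0.01  0.48 -1.    2.13  0.56  0.82 -0.39]
pick -0.5 0.0000 [-0.4   0.34 -0.5   2.16  0.25  0.7  -0.1 ]
pick 0 0.0000 [-0.83  0.29 -0.    2.19  0.    0.67  0.14]
pick 0.5 0.0000 [-1.25  0.31  0.5   2.22 -0.24  0.66  0.39]
pick 1 0.0000 [-1.61  0.44  1.    2.24 -0.57  0.74  0.74]
pick 1.4 0.0000 [-1.79  0.77  1.4   2.24 -0.95  1.    1.16]
```

```bash
cat > sim.py <<'E'
from kin import *
def simpath(q,way,step=.01,lam=.0):
    q=np.array(q,float)
    for p,R in way:
        p=np.array(p,float);T,Rq=FK(q)
        n=int(max(np.linalg.norm(p-T)/step,np.linalg.norm((R*Rq.inv()).as_rotvec())/.03,1))+1
        rv=(R*Rq.inv()).as_rotvec()
        for k in range(1,n+1):
            tp=T+(p-T)*k/n;tR=Ro.from_rotvec(rv*k/n)*Rq
            free=np.ones(7,bool)
            for it in range(3):
                a,b=FK(q);e=np.r_[tp-a,(tR*b.inv()).as_rotvec()];J=jac(q)
                for _ in range(3):
                    Jf=J*free;dq=Jf.T@np.linalg.solve(Jf@Jf.T+1e-6*np.eye(6),e)
                    bad=((q+dq>HI-.004)|(q+dq<LO+.004))&free
                    if not bad.any():break
                    free&=~bad
                q=np.clip(q+dq,LO+.004,HI-.004)
        a,b=FK(q);print('   ',q.round(2),'err %.3f %.2f'%(np.linalg.norm(p-a),np.linalg.norm((R*b.inv()).as_rotvec())))
    return q
E
python3 - <<'E'
from sim import *
q0=[-1.41810557,0.47778,0.02233265,1.55644854,-0.01151222,1.1092747,-0.08312403]
R0=Ro.from_rotvec([-.4085,-3.1148,.003]);Rt=Ro.from_matrix(rackR(-.26)[0])
print('replay');simpath(q0,[([.2577,.4682,.3566],R0),([.3468,.2736,.3496],R0),([.4277,.0428,.35],R0),([.4087,-.1561,.35],Ro.from_rotvec([.359,2.767,-.063])),([.3165,-.2874,.2786],Rt)])
q=r.get_obs()['joints'];Rn=Ro.from_rotvec(r.get_obs()['orientation'])
Rv=Ro.from_matrix(rackR(-.257,0,0)[0])
print('try back left, extended, right')
simpath(q,[([.42,0,.4],Rv),([.3,.4,.4],Rv),([.43,.65,.4],Rv),([.7,.4,.45],Rv),([.8,0,.45],Rv),([.62,-.5,.45],Rv),([.42,-.33,.4],Rv)])
print('out only')
simpath(q,[([.7,-.3,.4],Rv),([.42,-.3,.4],Rv)])
E
```

```text
replay
    [-1.24  0.2   0.06  1.82 -0.01  1.12  0.14] err 0.000 0.00
    [-1.01  0.04  0.2   2.03 -0.01  1.08  0.51] err 0.000 0.00
    [-0.72 -0.    0.48  2.06  0.    1.08  1.07] err 0.000 0.00
    [-0.54 -0.22  0.66  2.24  0.27  0.74  1.27] err 0.000 0.00
    [-0.48 -0.33  1.06  2.43  0.28  0.39  1.7 ] err 0.000 0.00
try back left, extended, right
    [-1.15 -0.18  0.91  2.03  0.15  1.23  1.02] err 0.000 0.00
    [-1.47  0.1   0.46  1.86 -0.05  1.2   0.32] err 0.000 0.00
    [-1.31  0.63  0.45  1.15 -0.26  1.41  0.42] err 0.000 0.00
    [-0.82  0.68  0.48  0.97 -0.3   1.55  0.89] err 0.000 0.00
    [-0.32  0.67  0.51  1.   -0.31  1.54  1.41] err 0.000 0.00
    [ 0.33  0.67  0.55  1.02 -0.33  1.54  2.11] err 0.000 0.00
    [ 0.06  0.17  0.56  1.8  -0.09  1.21  1.96] err 0.000 0.00
out only
    [-1.42 -0.34  1.45  1.76  0.36  1.37  1.29] err 0.245 0.06
    [-1.18 -0.34  1.45  1.89  0.35  1.3   1.49] err 0.025 0.01
```

```bash
python3 - <<'E'
from sim import *
c=load('top');P=cloud(c);m=c['d']>0
for x in np.arange(.55,1.0,.1):
    print('%.2f'%x,[ '%.2f'%(P[...,2][m&(abs(P[...,0]-x)<.05)&(abs(P[...,1]-y)<.05)].max(initial=0)) for y in np.arange(.7,-.75,-.1)])
q=r.get_obs()['joints']
Rv=Ro.from_matrix(rackR(-.257,0,0)[0])
push=[.32,-.303,.2];push2=[.33,-.305,.118]
for nm,w in {'A':[([.42,0,.4],Rv),([.3,.4,.4],Rv),([.5,.45,.42],Rv),([.68,0,.42],Rv),([.5,-.4,.42],Rv),(push,Rv),(push2,Rv)],
 'B':[([.42,0,.4],Rv),([.0,.5,.4],Rv),([.45,.45,.42],Rv),([.6,0,.42],Rv),([.5,-.35,.42],Rv),(push,Rv),(push2,Rv)]}.items():
    print(nm);q2=simpath(q,w)
    print('  return & pick');Rp=Ro.from_matrix(rackR(-.257,.35,0)[0])
    q3=simpath(q2,[([.34,-.303,.3],Rv),([.43,0,.38],Rv),([.3455,.283,.33],Rp),([.3455,.283,.18],Rp)])
E
```

```text
0.55 ['0.22', '0.22', '0.25', '0.11', '0.12', '0.26', '0.27', '0.19', '0.24', '0.18', '0.16', '0.16', '0.12', '0.13', '0.18']
0.65 ['0.15', '0.14', '0.17', '0.19', '0.19', '0.25', '0.24', '0.25', '0.24', '0.11', '0.18', '0.10', '0.17', '0.16', '0.12']
0.75 ['0.00', '0.00', '0.00', '0.01', '0.01', '0.00', '0.17', '0.17', '0.17', '0.21', '0.17', '0.17', '0.49', '0.50', '0.27']
0.85 ['0.00', '0.00', '0.00', '0.00', '0.00', '0.00', '0.00', '0.19', '0.19', '0.32', '0.18', '0.17', '0.45', '0.45', '0.29']
0.95 ['0.00', '0.00', '0.00', '0.00', '0.00', '0.00', '0.00', '0.19', '0.19', '0.24', '0.17', '0.13', '0.28', '0.29', '0.03']
A
    [-1.15 -0.18  0.91  2.03  0.15  1.23  1.02] err 0.000 0.00
    [-1.47  0.1   0.46  1.86 -0.05  1.2   0.32] err 0.000 0.00
    [-1.19  0.43  0.53  1.44 -0.22  1.33  0.67] err 0.000 0.00
    [-0.52  0.46  0.64  1.42 -0.28  1.35  1.45] err 0.000 0.00
    [ 0.04  0.4   0.75  1.53 -0.27  1.32  2.13] err 0.000 0.00
    [ 0.01  0.28  0.71  2.23 -0.28  0.72  2.23] err 0.000 0.00
    [ 0.15  0.46  0.55  2.25 -0.47  0.54  2.38] err 0.000 0.00
  return & pick
    [-0.12 
[... 251 characters left out ...]
15 -0.18  0.91  2.03  0.15  1.23  1.02] err 0.000 0.00
    [-1.6   0.11 -0.11  1.82  0.01  1.2  -0.39] err 0.000 0.00
    [-1.04  0.34  0.22  1.51 -0.07  1.3   0.49] err 0.000 0.00
    [-0.45  0.28  0.44  1.61 -0.12  1.28  1.32] err 0.000 0.00
    [ 0.04  0.31  0.61  1.6  -0.18  1.29  1.99] err 0.000 0.00
    [ 0.11  0.26  0.58  2.22 -0.22  0.71  2.16] err 0.000 0.00
    [ 0.22  0.44  0.46  2.25 -0.38  0.52  2.29] err 0.000 0.00
  return & pick
    [ 0.01  0.11  0.62  2.09 -0.08  0.96  2.  ] err 0.000 0.00
    [-0.4  -0.02  0.24  2.01  0.    1.15  1.16] err 0.000 0.00
    [-0.74  0.08 -0.09  2.03  0.01  1.04  0.13] err 0.000 0.00
    [-0.75  0.29 -0.09  2.18  0.04  0.67  0.09] err 0.000 0.00
```

```bash
python3 -c "
from h import *
to([.42,0,.4],rackR(-.257,0,0)[0])"; python3 drive.py '[[[0.033, 0.143, -0.005], [0, 0, 0]], [[0.033, 0.143, -0.005], [0, 0, 0]], [[0.033, 0.143, -0.005], [0, 0, 0]], [[0.033, 0.143, -0.005], [0, 0, 0]], [[0.033, 0.143, -0.005], [0, 0, 0]]]';python3 drive.py '[[[0.033, 0.143, -0.005], [0, 0, 0]], [[0.033, 0.143, -0.005], [0, 0, 0]], [[0.033, 0.143, -0.005], [0, 0, 0]], [[0.033, 0.143, -0.005], [0, 0, 0]], [[0.033, 0.143, -0.005], [0, 0, 0]]]' | sed -n 2,3p; python3 -c "
from h import *
to([.3,.4,.4],rackR(-.257,0,0)[0]);print(r.get_obs()['joints'].round(2))"
```

```text
shift [ 0.0658  0.2844 -0.0247] rot [-0.034  0.079 -0.004]
clock: 5.25
tcp_pos: [0.4162, -0.1461, 0.3877]
orientation: [0.397, 3.041, -0.07]
contact_force: [-0.3, -0.4, 0.6]
grip_width: -0.0
gripper_force: 0.0
tcp_pos: [0.4219, -0.0002, 0.3857]
orientation: [0.399, 3.04, -0.069]
shift [ 0.2188  0.3542 -0.0443] rot [-0.035  0.08  -0.004]
[-1.07 -0.18  0.8   2.08  0.22  1.14  0.95]
```

```bash
python3 drive.py '[[[0.109, 0.177, -0.022], [-0.035, 0.08, 0]], [[0.109, 0.177, -0.022], [-0.035, 0.08, 0]], [[0.109, 0.177, -0.022], [-0.035, 0.08, 0]], [[0.109, 0.177, -0.022], [-0.035, 0.08, 0]], [[0.109, 0.177, -0.022], [-0.035, 0.08, 0]]]' | sed -n 2,3p
python3 drive.py '[[[0.109, 0.177, 0], [0, 0, 0]], [[0.109, 0.177, 0], [0, 0, 0]], [[0.109, 0.177, 0], [0, 0, 0]], [[0.109, 0.177, 0], [0, 0, 0]], [[0.109, 0.177, 0], [0, 0, 0]]]' | sed -n 2,3p
python3 drive.py '[[[-0.181, 0.099, -0.02], [0, 0, 0]], [[-0.181, 0.099, -0.02], [0, 0, 0]], [[-0.181, 0.099, -0.02], [0, 0, 0]], [[-0.181, 0.099, -0.02], [0, 0, 0]], [[-0.181, 0.099, -0.02], [0, 0, 0]]]' | sed -n 2,3p
python3 -c "
from h import *
to([.68,0,.42],rackR(-.257,0,0)[0]);to([.5,-.4,.42],rackR(-.257,0,0)[0]);print(r.get_obs()['joints'].round(2))"
```

```text
tcp_pos: [0.3603, 0.2036, 0.3934]
orientation: [0.402, 3.115, 0.003]
tcp_pos: [0.3004, 0.4034, 0.3932]
orientation: [0.402, 3.115, 0.003]
tcp_pos: [0.5091, 0.4449, 0.4134]
orientation: [0.42, 3.107, -0.002]
shift [-0.283  -0.3835 -0.0046] rot [-0.001  0.006 -0.012]
shift [-0.2158 -0.817  -0.0047] rot [-0.001  0.006 -0.012]
[-1.15  0.43  0.49  1.44 -0.2   1.32  0.66]
```

```bash
python3 drive.py '[[[-0.142, -0.192, 0], [0, 0, 0]], [[-0.142, -0.192, 0], [0, 0, 0]], [[-0.142, -0.192, 0], [0, 0, 0]], [[-0.142, -0.192, 0], [0, 0, 0]], [[-0.142, -0.192, 0], [0, 0, 0]]]' | sed -n 2,3p
python3 drive.py '[[[-0.142, -0.192, 0], [0, 0, 0]], [[-0.142, -0.192, 0], [0, 0, 0]], [[-0.142, -0.192, 0], [0, 0, 0]], [[-0.142, -0.192, 0], [0, 0, 0]], [[-0.142, -0.192, 0], [0, 0, 0]]]' | sed -n 2,3p
python3 drive.py '[[[0.034, -0.217, 0], [0, 0, 0]], [[0.034, -0.217, 0], [0, 0, 0]], [[0.034, -0.217, 0], [0, 0, 0]], [[0.034, -0.217, 0], [0, 0, 0]], [[0.034, -0.217, 0], [0, 0, 0]]]' | sed -n 2,3p
python3 drive.py '[[[0.034, -0.217, 0], [0, 0, 0]], [[0.034, -0.217, 0], [0, 0, 0]], [[0.034, -0.217, 0], [0, 0, 0]], [[0.034, -0.217, 0], [0, 0, 0]], [[0.034, -0.217, 0], [0, 0, 0]]]' | sed -n 2,3p
python3 -c "
from h import *
to([.315,-.305,.22],rackR(-.257,0,0)[0]);print(r.get_obs()['joints'].round(2))"
```

```text
tcp_pos: [0.5908, 0.2199, 0.4143]
orientation: [0.417, 3.112, -0.0]
tcp_pos: [0.677, -0.0022, 0.4142]
orientation: [0.417, 3.112, -0.002]
tcp_pos: [0.5835, -0.2051, 0.4144]
orientation: [0.425, 3.111, -0.003]
tcp_pos: [0.4931, -0.4044, 0.414]
orientation: [0.425, 3.113, -0.004]
shift [0.1983 0.0486 0.1938] rot [-0.003  0.001 -0.014]
[ 0.07  0.4   0.73  1.55 -0.27  1.3   2.13]
```

```bash
python3 drive.py '[[[0.198, 0.049, 0.1], [0, 0, -0.014]], [[0.198, 0.049, 0.1], [0, 0, -0.014]], [[0.198, 0.049, 0.13], [0, 0, -0.014]], [[0.198, 0.049, 0.16], [0, 0, -0.014]], [[0.198, 0.049, 0.194], [0, 0, -0.014]]]' | sed -n 2,3p
python3 drive.py '[[[0.198, 0.049, 0.194], [0, 0, 0]], [[0, 0, 0], [0, 0, 0]]]' >/dev/null --help 2>/dev/null; python3 -c "
from h import *
to([.3153,-.3046,.118],rackR(-.257,0,0)[0]);print(r.get_obs()['tcp_pos'],r.get_obs()['joints'].round(2))"
```

```text
tcp_pos: [0.3343, -0.3083, 0.2561]
orientation: [0.391, 3.113, 0.002]
shift [ 0.0198 -0.0014  0.1381] rot [0.002 0.004 0.007]
[ 0.33429258 -0.30829939  0.25614238] [-0.03  0.2   0.73  2.15 -0.18  0.85  2.13]
```

```bash
python3 drive.py '[[[0.02, -0.001, 0.01], [0, 0, 0]], [[0.02, -0.001, 0.05], [0, 0, 0]], [[0.02, -0.001, 0.09], [0, 0, 0]], [[0.02, -0.001, 0.12], [0, 0, 0]], [[0.02, -0.001, 0.138], [0, 0, 0]]]' | sed -n 2,4p; python3 -c "
from h import *
to([.3153,-.3046,.118],rackR(-.257,0,0)[0]);print(r.get_obs()['tcp_pos'],r.get_obs()['joints'].round(2))"
```

```text
tcp_pos: [0.3158, -0.3046, 0.1168]
orientation: [-0.39, -3.115, -0.001]
contact_force: [0.8, 0.3, -0.1]
shift [ 0.0005 -0.0002 -0.0012] rot [ 0.    -0.002  0.008]
[ 0.31580416 -0.30455016  0.11676099] [ 0.18  0.45  0.55  2.28 -0.47  0.52  2.42]
```

```bash
python3 drive.py '[[[-0.01, 0, 0], [0, 0, 0]], [[-0.018, 0, 0], [0, 0, 0]], [[-0.022, 0, 0], [0, 0, 0]], [[-0.026, 0, 0], [0, 0, 0]], [[-0.029, 0, 0], [0, 0, 0]]]' | sed -n 2,4p;python3 drive.py '[[[-0.001, 0, 0], [0, 0, 0]], [[-0.002, 0, 0], [0, 0, 0]], [[-0.003, 0, 0], [0, 0, 0]], [[-0.004, 0, 0], [0, 0, 0]], [[-0.005, 0, 0], [0, 0, 0]]]' | sed -n 2,4p
```

```text
tcp_pos: [0.3446, -0.311, 0.1188]
orientation: [-0.388, -3.116, -0.003]
contact_force: [-9.6, 0.9, 7.8]
tcp_pos: [0.349, -0.3119, 0.1188]
orientation: [-0.388, -3.115, -0.004]
contact_force: [-8.5, 1.9, 7.0]
```

```bash
python3 drive.py '[[[-0.002, 0, 0], [0, 0, 0]], [[-0.003, 0, 0], [0, 0, 0]], [[-0.004, 0, 0], [0, 0, 0]], [[-0.004, 0, 0], [0, 0, 0]]]' | sed -n 2,4p;python3 drive.py '[[[-0.001, 0, 0], [0, 0, 0]], [[-0.002, 0, 0], [0, 0, 0]], [[-0.002, 0, 0], [0, 0, 0]]]' | sed -n 2,4p
```

```text
tcp_pos: [0.3532, -0.3129, 0.1188]
orientation: [-0.388, -3.116, -0.004]
contact_force: [-8.1, 1.6, 6.3]
tcp_pos: [0.3543, -0.3131, 0.1187]
orientation: [-0.388, -3.114, -0.005]
contact_force: [-10.1, 2.6, 7.5]
```

```bash
python3 drive.py '[[[-0.001, 0, 0], [0, 0, 0]], [[-0.002, 0, 0], [0, 0, 0]], [[-0.002, 0, 0], [0, 0, 0]]]' | sed -n 2,4p
```

```text
tcp_pos: [0.3547, -0.3133, 0.1185]
orientation: [-0.389, -3.112, -0.007]
contact_force: [-14.8, 3.6, 12.9]
```

```bash
python3 drive.py '[[[-0.001, 0, 0], [0, 0, 0]], [[-0.002, 0, 0], [0, 0, 0]], [[-0.003, 0, 0], [0, 0, 0]], [[-0.003, 0, 0], [0, 0, 0]]]' | sed -n 2,4p
```

```text
tcp_pos: [0.3552, -0.3135, 0.1181]
orientation: [-0.39, -3.107, -0.01]
contact_force: [-20.5, 4.4, 16.5]
```

```bash
python3 drive.py '[[[0.015, 0, 0], [0, 0, 0]], [[0.025, 0, -0.04], [0, 0, 0]], [[0.025, 0, -0.09], [0, 0, 0]], [[0.025, 0, -0.14], [0, 0, 0]], [[0.025, 0, -0.19], [0, 0, 0]]]' | sed -n 2,4p
python3 drive.py '[[[0, 0.03, -0.04], [0, 0, 0]], [[-0.01, 0.08, -0.06], [0, 0, 0]], [[-0.01, 0.13, -0.06], [0, 0, 0]], [[-0.01, 0.16, -0.06], [0, 0, 0]], [[-0.01, 0.16, -0.06], [0, 0, 0]]]' | sed -n 2,4p
python3 drive.py '[[[-0.01, 0.16, 0], [0, 0, 0]], [[-0.01, 0.16, 0], [0, 0, 0]], [[-0.01, 0.16, 0], [0, 0, 0]], [[-0.01, 0.16, 0], [0, 0, 0]], [[-0.01, 0.16, 0], [0, 0, 0]]]' | sed -n 2,4p
python3 -c "
from h import *
to([.3455,.283,.34],rackR(-.257,.36,0)[0]);print(r.get_obs()['joints'].round(2))"
```

```text
tcp_pos: [0.337, -0.3091, 0.3105]
orientation: [0.387, 3.116, 0.001]
contact_force: [2.2, 0.8, -0.4]
tcp_pos: [0.3874, -0.152, 0.3691]
orientation: [0.373, 3.116, 0.005]
contact_force: [0.5, -0.3, -0.1]
tcp_pos: [0.4354, -0.0027, 0.3687]
orientation: [0.381, 3.117, 0.001]
contact_force: [-0.5, -0.7, 0.1]
shift [0.1561 0.2555 0.0287] rot [0.001 0.001 0.374]
[-0.55 -0.01  0.41  2.03  0.01  1.12  1.19]
```

```bash
python3 drive.py '[[[0.078, 0.128, 0.015], [0, 0, 0.15]], [[0.078, 0.128, 0.015], [0, 0, 0.19]], [[0.078, 0.128, 0.015], [0, 0, 0.19]], [[0.078, 0.128, 0.015], [0, 0, 0.19]], [[0.078, 0.128, 0.015], [0, 0, 0.19]]]' .052 | sed -n 2,4p
python3 -c "
from h import *
to([.3455,.283,.30],rackR(-.257,.36,0)[0])"
```

```text
tcp_pos: [0.3904, 0.139, 0.3536]
orientation: [0.679, 3.067, 0.001]
contact_force: [-0.1, -0.2, -0.3]
shift [0.1015 0.1115 0.0536] rot [0.001 0.    0.182]
```

```bash
python3 drive.py '[[[0.1015, 0.1115, 0.02], [0, 0, 0.1]], [[0.1015, 0.1115, 0.04], [0, 0, 0.182]], [[0.1015, 0.1115, 0.0536], [0, 0, 0.182]], [[0.1015, 0.1115, 0.0536], [0, 0, 0.182]], [[0.1015, 0.1115, 0.0536], [0, 0, 0.182]]]' | sed -n 2,4p
python3 -c "
from h import *
to([.3455,.283,.178],rackR(-.257,.36,0)[0])
p,d,c=grab('wrist')
cv2.imwrite('pics/w4.png',p[60:384,60:460])
print(proj(load('wrist'),[[.3455,.283,.153],[.3455,.283,.088]]))
"
```

```text
tcp_pos: [0.3465, 0.2824, 0.2992]
orientation: [0.956, 2.992, -0.002]
contact_force: [-0.8, -0.7, 0.4]
shift [0.0012 0.     0.1212] rot [-0.001  0.001 -0.002]
[[253.82017361 202.17964657]
 [254.09766354 179.77655041]]
```

View pics/w4.png

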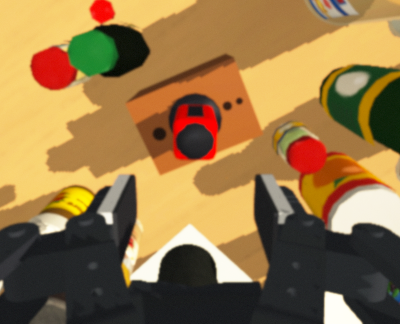

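```bash
python3 drive.py '[[[0.001, 0, 0.04], [0, 0, 0]], [[0.001, 0, 0.08], [0, 0, 0]], [[0.001, 0, 0.1], [0, 0, 0]], [[0.001, 0, 0.115], [0, 0, 0]], [[0.001, 0, 0.121], [0, 0, 0]]]' | sed -n 2,4p
python3 drive.py '[[[0, 0, 0], [0, 0, 0]], [[0, 0, 0], [0, 0, 0]], [[0, 0, 0], [0, 0, 0]], [[0, 0, 0], [0, 0, 0]], [[0, 0, 0], [0, 0, 0]]]' 0 70; python3 drive.py '[[[0, 0, 0], [0, 0, 0]], [[0, 0, -0.02], [0, 0, 0]], [[0, 0, -0.05], [0, 0, 0]], [[0, 0, -0.09], [0, 0, 0]], [[0, 0, -0.13], [0, 0, 0]]]' ;  python3 -c "
from h import *
print(r.get_obs()['joints'].round(3))
p,d,c=grab('scene');c=load('scene');o=r.get_obs();T=o['tcp_pos'];zt=Ro.from_rotvec(o['orientation']).apply([0,0,1])
uv=proj(c,[T+zt*.17]);print(uv);u,v=uv[0].astype(int)
cv2.imwrite('pics/s5.png',cv2.resize(p[max(v-70,0):v+30,u-50:u+50],None,fx=5,fy=5,interpolation=cv2.INTER_CUBIC))"
```

```text
tcp_pos: [0.3466, 0.2815, 0.1787]
orientation: [0.962, 2.989, -0.001]
contact_force: [-0.2, -0.8, 0.9]
clock: 16.2
tcp_pos: [0.3458, 0.2842, 0.18]
orientation: [0.957, 2.991, 0.003]
contact_force: [0.5, -3.5, 7.6]
grip_width: 0.0292
gripper_force: 69.5
clock: 16.7
tcp_pos: [0.3444, 0.2839, 0.3103]
orientation: [-0.956, -2.992, -0.001]
contact_force: [1.5, 1.3, -1.8]
grip_width: 0.0295
gripper_force: 69.3
[-0.886  0.087  0.061  2.072 -0.007  0.982  0.131]
[[141.69798431 146.55739304]]
```

View pics/s5.png

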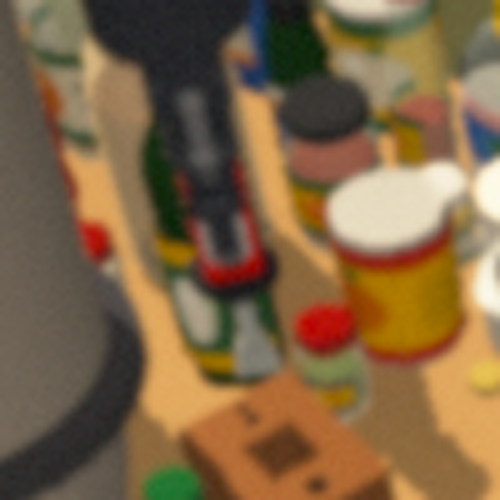

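```bash
cat > b.py <<'E'
from sim import *
X0=np.array([.4225,-.3103,.0725]);psi=-.257
Rv=lambda th,t=0:Ro.from_matrix(rackR(psi,th,t)[0]);n=rackR(psi)[2]
q=r.get_obs()['joints'];T=np.pi/6
def A(mid,thm,ths,sgn=1,e=.05):
    return [([.344,.284,.41],Rv(.36)),(mid,Rv(thm)),([.45,-.3,.42],Rv(ths)),(X0+n*(.165+.09),Rv(ths,T)),(X0+n*.165,Rv(ths,T)),(X0+n*.165,Rv(ths+.7,T)),(X0+n*.165,Rv(ths+1.4,T)),(X0+n*.25,Rv(ths+1.4,T))]
for nm,w in {'pi':A([.45,0,.41],1.7,3.17),'pi-ext':A([.62,0,.41],1.7,3.17),'0ext':A([.6,0,.41],.2,.035),'0':A([.45,0,.41],.2,.035)}.items():
    print(nm);simpath(q,w)
E
python3 b.py
```

```text
pi
    [-0.89  0.    0.06  1.92 -0.    1.22  0.12] err 0.000 0.00
    [-0.54 -0.02  0.39  1.94  0.01  1.22 -0.53] err 0.000 0.00
    [-0.18  0.17  0.76  1.77 -0.12  1.25 -1.25] err 0.000 0.00
    [ 0.46 -0.13  0.24  2.41 -0.48  0.43 -0.75] err 0.001 0.00
    [ 0.43  0.11  0.25  2.43 -1.13  0.26 -0.12] err 0.000 0.00
    [ 0.37  0.11  0.31  2.44 -1.14  0.26 -0.82] err 0.000 0.00
    [ 0.33  0.11  0.35  2.44 -1.14  0.27 -1.52] err 0.000 0.00
    [ 0.38 -0.13  0.31  2.42 -0.45  0.41 -2.18] err 0.000 0.00
pi-ext
    [-0.89  0.    0.06  1.92 -0.    1.22  0.12] err 0.000 0.00
    [-0.48  0.32  0.49  1.59 -0.16  1.27 -0.34] err 0.000 0.00
    [-0.29  0.18  0.89  1.78 -0.15  1.25 -1.21] err 0.000 0.00
    [ 0.36 -0.14  0.32  2.42 -0.57  0.42 -0.67] err 0.020 0.06
    [ 0.41  0.11  0.27  2.43 -1.13  0.26 -0.12] err 0.000 0.00
    [ 0.37  0.11  0.31  2.44 -1.14  0.26 -0.82] err 0.000 0.00
    [ 0.33  0.11  0.36  2.44 -1.14  0.27 -1.52] err 0.000 0.00
    [ 0.38 -0.13  0.31  2.42 -0.45  0.41 -2.19] err 0.000 0.00
0ext
    [-0.89  0.    0.06  1.92 -0.    1.22  0.12] err 0.000 0.00
    [-0.41  0.
[... 232 characters left out ...]
 0.00
    [ 0.47  0.12  0.21  2.42 -1.1   0.26  2.28] err 0.000 0.00
    [ 0.39  0.12  0.31  2.43 -1.13  0.27  1.62] err 0.000 0.00
    [ 0.38 -0.13  0.32  2.41 -0.47  0.41  0.98] err 0.000 0.00
0
    [-0.89  0.    0.06  1.92 -0.    1.22  0.12] err 0.000 0.00
    [-0.57 -0.02  0.43  1.94  0.01  1.22  0.97] err 0.000 0.00
    [-0.17  0.18  0.74  1.76 -0.13  1.25  1.89] err 0.000 0.00
    [-0.16 -0.27  0.78  2.43 -0.01  0.41  1.94] err 0.000 0.00
    [ 0.57  0.12  0.1   2.41 -1.05  0.24  2.93] err 0.000 0.00
    [ 0.47  0.12  0.21  2.42 -1.1   0.26  2.28] err 0.000 0.00
    [ 0.38  0.12  0.31  2.43 -1.13  0.27  1.62] err 0.000 0.00
    [ 0.38 -0.13  0.33  2.41 -0.46  0.41  0.98] err 0.000 0.00
```

```bash
python3 drive.py '[[[0, 0, -0.05], [0, 0, 0.1]], [[0, 0, -0.1], [0, 0, 0.25]], [[0, 0, -0.1], [0, 0, 0.4]], [[0, 0, -0.1], [0, 0, 0.55]], [[0, 0, -0.1], [0, 0, 0.67]]]' | sed -n 2,4p
python3 -c "
from h import *
to([.41,.13,.41],rackR(-.257,1.7,0)[0])"
```

```text
tcp_pos: [0.3446, 0.2841, 0.4092]
orientation: [-1.894, -2.506, -0.003]
contact_force: [-0.2, -0.8, -2.4]
shift [-0.1661  0.0208 -0.001 ] rot [ 0.001 -0.002  0.663]
```

```bash
python3 drive.py '[[[-0.05, 0.005, 0], [0, 0, 0.13]], [[-0.1, 0.01, 0], [0, 0, 0.26]], [[-0.14, 0.02, 0], [0, 0, 0.4]], [[-0.166, 0.021, 0], [0, 0, 0.53]], [[-0.166, 0.021, 0], [0, 0, 0.66]]]' | sed -n 2,3p
python3 -c "
from h import *
to([.47,-.05,.41],rackR(-.257,2.4,0)[0])"
```

```text
tcp_pos: [0.4122, 0.1264, 0.4088]
orientation: [2.61, 1.749, 0.001]
shift [-0.1412  0.1205 -0.0013] rot [ 0.    -0.001  0.696]
```

```bash
python3 drive.py '[[[-0.04, 0.03, 0], [0, 0, 0.14]], [[-0.08, 0.06, 0], [0, 0, 0.28]], [[-0.11, 0.09, 0], [0, 0, 0.42]], [[-0.141, 0.12, 0], [0, 0, 0.56]], [[-0.141, 0.12, 0], [0, 0, 0.695]]]' | sed -n 2,3p
python3 -c "
from h import *
to([.46,-.24,.41],rackR(-.257,3.17,0)[0])"
```

```text
tcp_pos: [0.4716, -0.0507, 0.4089]
orientation: [3.049, 0.752, 0.003]
shift [-0.0983  0.1622 -0.0009] rot [ 0.001 -0.002  0.769]
```

```bash
python3 drive.py '[[[-0.02, 0.03, 0], [0, 0, 0.15]], [[-0.04, 0.07, 0], [0, 0, 0.3]], [[-0.06, 0.1, 0], [0, 0, 0.45]], [[-0.08, 0.14, 0], [0, 0, 0.6]], [[-0.098, 0.162, 0], [0, 0, 0.74]]]' | sed -n 2,3p
python3 -c "
from h import *
X0=np.array([.4225,-.3103,.0725]);R,s,n=rackR(-.257,3.17)
to([.46,-.32,.41],rackR(-.257,3.17,0)[0]);to([.42,-.315,.38],rackR(-.257,3.17,.26)[0]);to(X0+n*.23,R);print(r.get_obs()['joints'].round(2))"
```

```text
tcp_pos: [0.4617, -0.2367, 0.4087]
orientation: [3.117, -0.392, 0.002]
shift [ 0.019   0.0811 -0.0013] rot [-0.    -0.001  0.036]
shift [-0.021   0.0861  0.0286] rot [0.003 0.259 0.035]
shift [-0.1349  0.0802  0.1368] rot [0.005 0.522 0.035]
[-0.27  0.13  0.71  1.82 -0.09  1.22 -1.36]
```

```bash
python3 drive.py '[[[0, 0.04, 0], [0, 0, 0.035]], [[-0.005, 0.08, 0], [0, 0.06, 0.035]], [[-0.01, 0.086, 0.005], [0, 0.13, 0.035]], [[-0.015, 0.086, 0.02], [0, 0.19, 0.035]], [[-0.021, 0.086, 0.0286], [0.003, 0.259, 0.035]]]' | sed -n 2,3p
python3 -c "
from h import *
X0=np.array([.4225,-.3103,.0725]);R,s,n=rackR(-.257,3.17)
to(X0+n*.215,R);print(r.get_obs()['joints'].round(2))"
```

```text
tcp_pos: [0.4204, -0.3123, 0.3788]
orientation: [3.058, -0.428, 0.403]
shift [-0.1334  0.0007  0.0888] rot [0.003 0.263 0.006]
[-0.16  0.04  0.75  1.99 -0.15  0.88 -1.18]
```

```bash
python3 drive.py '[[[-0.03, 0, 0.015], [0, 0.07, 0.0]], [[-0.06, 0, 0.035], [0, 0.13, 0]], [[-0.09, 0, 0.055], [0, 0.2, 0]], [[-0.12, 0, 0.075], [0, 0.26, 0]], [[-0.133, 0.001, 0.089], [0.003, 0.263, 0.006]]]' | sed -n 2,3p
python3 -c "
from h import *
X0=np.array([.4225,-.3103,.0725]);R,s,n=rackR(-.257,3.17)
to(X0+n*.215,R);print(r.get_obs()['joints'].round(2))"
```

```text
tcp_pos: [0.322, -0.2834, 0.2703]
orientation: [2.948, -0.417, 0.79]
shift [-0.0088  0.0007  0.0084] rot [0.001 0.001 0.005]
[-0.06 -0.11  0.75  2.43 -0.44  0.34 -0.77]
```

```bash
python3 drive.py '[[[-0.009, 0.001, 0.009], [0, 0, 0.005]], [[-0.009, 0.001, 0.015], [0, 0, 0.005]], [[-0.009, 0.001, 0.02], [0, 0, 0.005]], [[-0.009, 0.001, 0.02], [0, 0, 0.005]]]' | sed -n 2,3p
python3 -c "
from h import *
X0=np.array([.4225,-.3103,.0725]);R,s,n=rackR(-.257,3.17)
to(X0+n*.205,R);print(r.get_obs()['joints'].round(2))
p,d,c=grab('wrist');c=load('wrist');o=r.get_obs();Rt=Ro.from_rotvec(o['orientation'])
print(proj(c,[X0,X0+s*.0135,X0-s*.0135]),proj(c,o['tcp_pos']+Rt.apply([[0,0,.17],[.011,0,.17],[-.011,0,.17]])))
cv2.imwrite('pics/w6.png',cv2.resize(p[100:300,150:360],None,fx=3,fy=3,interpolation=cv2.INTER_CUBIC))"
```

```text
tcp_pos: [0.326, -0.2856, 0.2496]
orientation: [2.947, -0.42, 0.786]
shift [-0.0023 -0.0006 -0.0019] rot [0.004 0.004 0.003]
[ 0.24 -0.    0.47  2.44 -0.75  0.31 -0.47]
[[254.40038111 184.16246119]
 [253.95511757 168.00617676]
 [254.83445624 199.91260709]] [[256.15654077 192.69952368]
 [256.15588076 177.89327286]
 [256.15716915 207.16584474]]
```

View pics/w6.png

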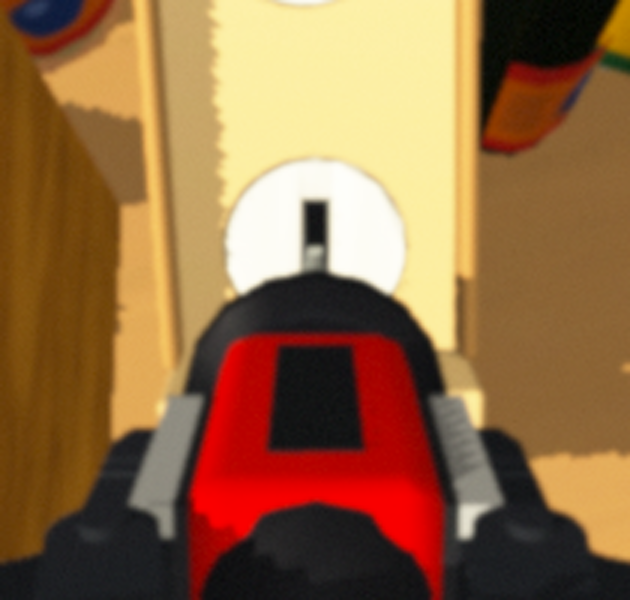

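```bash
python3 -c "
from h import *
c=load('wrist');o=r.get_obs();Rt=Ro.from_rotvec(o['orientation']);T=o['tcp_pos'];z=Rt.apply([0,0,1])
X0=np.array([.4225,-.3103,.0725]);n=rackR(-.257)[2]
f=lambda L:[(150+x/3-.33,100+y/3-.33) for x,y in L]
print('blade',Rt.inv().apply(onplane(c,f([(316,244),(306,260),(327,260)]),T+z*.17,z)-T))
print('slot',Rt.inv().apply(onplane(c,f([(315,200),(303,200),(327,200),(303,238),(327,238),(316,157)]),X0,n)-T))
print('disc sides',Rt.inv().apply(onplane(c,f([(227,240),(405,240)]),X0,n)-T))
"
```

```text
blade [[ 0.00871143 -0.00082816  0.17      ]
 [ 0.0047616  -0.00323678  0.17      ]
 [ 0.00475699  0.00181362  0.17      ]]
slot [[ 0.01301322 -0.00109618  0.20337492]
 [ 0.01301846 -0.00433414  0.20336341]
 [ 0.013008    0.00214203  0.20338642]
 [ 0.00249583 -0.00437916  0.20339846]
 [ 0.00248446  0.00216215  0.2034217 ]
 [ 0.02467098 -0.00081555  0.20333691]]
disc sides [[ 0.00197259 -0.02510062  0.20332672]
 [ 0.00188787  0.02344143  0.20349916]]
```

```bash
python3 drive.py '[[[0.0018, 0, 0.007], [0, 0, 0]], [[0.0018, 0, 0.014], [0, 0, 0]], [[0.0018, 0, 0.02], [0, 0, 0]], [[0.0018, 0, 0.026], [0, 0, 0]], [[0.0018, 0, 0.03], [0, 0, 0]]]' | sed -n 2,4p
python3 drive.py '[[[0, 0, 0.002], [0, 0, 0]], [[0, 0, 0.004], [0, 0, 0]], [[0, 0, 0.006], [0, 0, 0]], [[0, 0, 0.008], [0, 0, 0]], [[0, 0, 0.009], [0, 0, 0]]]' | sed -n 2,4p
python3 -c "
from h import *
X0=np.array([.4225,-.3103,.0725]);R,s,n=rackR(-.257,3.17)
to(X0+n*.162,R);print(r.get_obs()['joints'].round(2),r.get_obs()['moment'].round(2))"
```

```text
tcp_pos: [0.3427, -0.2898, 0.2253]
orientation: [2.946, -0.418, 0.788]
contact_force: [0.6, 0.8, -2.0]
tcp_pos: [0.3468, -0.2912, 0.2173]
orientation: [2.946, -0.419, 0.788]
contact_force: [-0.1, 0.4, -1.7]
shift [-0.0048 -0.0007  0.0025] rot [0.003 0.002 0.004]
[ 0.3   0.12  0.41  2.43 -1.14  0.28 -0.1 ] [ 0.17  0.78 -0.02]
```

```bash
python3 drive.py '[[[-0.0007, 0, 0.001], [0, 0, 0]], [[-0.0007, 0, 0.002], [0, 0, 0]], [[-0.0007, 0, 0.0025], [0, 0, 0]]]' | sed -n 2,4p
python3 drive.py '[[[0, 0, 0.001], [0, 0, 0]], [[0, 0, 0.001], [0, 0, 0]]]' | sed -n 2,4p

```

```text
tcp_pos: [0.3473, -0.2914, 0.2148]
orientation: [2.946, -0.42, 0.788]
contact_force: [0.1, -0.2, -1.9]
tcp_pos: [0.3477, -0.2916, 0.2141]
orientation: [2.946, -0.42, 0.788]
contact_force: [-2.6, 2.1, 2.6]
```

```bash
python3 drive.py '[[[-0.0001, 0.0002, -0.001], [0, 0, 0.1]], [[-0.0002, 0.0004, -0.001], [0, 0, 0.2]], [[-0.0004, 0.0006, -0.001], [0, 0, 0.3]], [[-0.0005, 0.0008, -0.001], [0, 0, 0.4]], [[-0.0007, 0.001, -0.001], [0, 0, 0.5]]]' | sed -n 2,6p;  python3 -c "
from h import *
X0=np.array([.4225,-.3103,.0725]);R,s,n=rackR(-.257,3.17+.5)
to(X0+n*.162,R);print(r.get_obs()['joints'].round(2),r.get_obs()['moment'].round(2))"
```

```text
tcp_pos: [0.3465, -0.2923, 0.2145]
orientation: [-2.746, 1.14, -0.787]
contact_force: [0.4, -0.4, -0.4]
grip_width: 0.029
gripper_force: 72.6
shift [-0.0039  0.0001  0.0001] rot [ 0.004  0.    -0.   ]
[ 0.29  0.13  0.42  2.43 -1.18  0.28 -0.57] [0.06 0.71 0.  ]
```

```bash
python3 drive.py '[[[-0.0001, 0.0002, 0], [0, 0, 0.1]], [[-0.0002, 0.0004, 0], [0, 0, 0.2]], [[-0.0004, 0.0006, 0], [0, 0, 0.3]], [[-0.0005, 0.0008, 0], [0, 0, 0.4]], [[-0.0007, 0.001, 0], [0, 0, 0.5]]]' | sed -n 2,6p;  python3 -c "
from h import *
X0=np.array([.4225,-.3103,.0725]);R,s,n=rackR(-.257,3.17+1)
to(X0+n*.162,R);print(r.get_obs()['joints'].round(2),r.get_obs()['moment'].round(2))"
python3 drive.py '[[[-0.0001, 0.0002, 0], [0, 0, 0.1]], [[-0.0002, 0.0004, 0], [0, 0, 0.2]], [[-0.0004, 0.0006, 0], [0, 0, 0.3]], [[-0.0005, 0.0008, 0], [0, 0, 0.4]]]' | sed -n 2,6p;  python3 -c "
from h import *
X0=np.array([.4225,-.3103,.0725]);R,s,n=rackR(-.257,3.17+1.4)
to(X0+n*.162,R);print(r.get_obs()['joints'].round(2),r.get_obs()['moment'].round(2))"
```

```text
tcp_pos: [0.3456, -0.2927, 0.2141]
orientation: [-2.292, 1.717, -0.711]
contact_force: [-0.4, -1.1, 0.0]
grip_width: 0.0293
gripper_force: 72.7
shift [-0.0035  0.0009  0.0001] rot [ 0.004 -0.002  0.   ]
[ 0.3   0.13  0.41  2.43 -1.18  0.28 -1.06] [-0.08  0.66  0.17]
tcp_pos: [0.3448, -0.2926, 0.2137]
orientation: [-1.855, 2.084, -0.624]
contact_force: [-0.4, 0.2, -0.7]
grip_width: 0.0292
gripper_force: 72.6
shift [-0.0028  0.0012  0.0001] rot [ 0.002 -0.004 -0.   ]
[ 0.32  0.13  0.39  2.43 -1.18  0.28 -1.46] [-0.    0.62 -0.  ]
```

```bash
python3 drive.py '[[[-0.0001, 0.0001, 0], [0, 0, 0.05]], [[-0.0001, 0.0002, 0], [0, 0, 0.1]], [[-0.0001, 0.0003, 0], [0, 0, 0.15]], [[-0.0001, 0.0003, 0], [0, 0, 0.15]]]' | sed -n 2,6p;  python3 -c "
from h import *
print(r.get_obs()['joints'].round(2),r.get_obs()['moment'].round(2))"
python3 drive.py '[[[0, 0.0001, 0], [0, 0, 0.05]], [[0, 0.0002, 0], [0, 0, 0.1]], [[0, 0.0002, 0], [0, 0, 0.1]]]' | sed -n 2,6p;  python3 -c "
from h import *
X0=np.array([.4225,-.3103,.0725]);R,s,n=rackR(-.257,3.17+1.65)
to(X0+n*.162,R);print(r.get_obs()['joints'].round(2),r.get_obs()['moment'].round(2))"
```

```text
tcp_pos: [0.3446, -0.2925, 0.2136]
orientation: [-1.683, 2.195, -0.587]
contact_force: [-0.4, -1.1, -0.8]
grip_width: 0.0289
gripper_force: 72.6
[ 0.33  0.12  0.38  2.43 -1.18  0.28 -1.6 ] [-0.17  0.54  0.04]
tcp_pos: [0.3443, -0.2923, 0.2136]
orientation: [-1.565, 2.262, -0.562]
contact_force: [-3.7, 0.2, 5.7]
grip_width: 0.0291
gripper_force: 73.5
shift [-0.0024  0.0013  0.0002] rot [ 0.001 -0.004  0.005]
[ 0.34  0.12  0.37  2.43 -1.18  0.28 -1.7 ] [-0.15  0.74  0.33]
```

```bash
python3 drive.py '[[[0, 0, 0], [0, 0, 0.05]], [[0, 0, 0], [0, 0, 0.05]], [[0, 0, 0], [0, 0, 0.05]], [[0, 0, 0], [0, 0, 0.05]]]' | sed -n 1,6p;  python3 -c "
from h import *
print(r.get_obs()['joints'].round(2),r.get_obs()['moment'].round(2))"

```

```text
clock: 24.2
tcp_pos: [0.3442, -0.2923, 0.2136]
orientation: [-1.506, 2.293, -0.549]
contact_force: [-4.7, 0.3, 6.6]
grip_width: 0.0294
gripper_force: 73.8
[ 0.33  0.12  0.37  2.43 -1.18  0.28 -1.75] [-0.26  0.86  0.59]
```

```bash
python3 drive.py '[[[0, 0, 0], [0, 0, -0.12]], [[0, 0, -0.006], [0, 0, -0.15]], [[0, 0, -0.02], [0, 0, -0.15]], [[0, 0, -0.035], [0, 0, -0.15]], [[0, 0, -0.05], [0, 0, -0.15]]]' | sed -n 2,4p
cat > c.py <<'E'
from sim import *
psi=-.257;Rv=lambda th,t=0:Ro.from_matrix(rackR(psi,th,t)[0])
q=r.get_obs()['joints'];o=r.get_obs()
simpath(q,[([.34,-.29,.30],Rv(4.5,.4)),([.42,-.3,.41],Rv(4.2,0)),([.47,-.2,.41],Rv(3.7)),([.47,-.05,.41],Rv(3.2)),([.41,.13,.41],Rv(2.6)),([.3455,.283,.40],Rv(2.2)),([.3455,.283,.18],Rv(2.2))])
R=Ro.from_rotvec(o['orientation']).inv()
for p,th,t in [([.34,-.29,.30],4.5,.4),([.42,-.3,.41],4.2,0)]: to(p,rackR(psi,th,t)[0])
E
python3 c.py
```

```text
tcp_pos: [0.3196, -0.2852, 0.2566]
orientation: [-1.686, 2.194, -0.585]
contact_force: [-0.5, -0.2, -1.1]
    [ 0.34 -0.05  0.28  2.28 -0.25  0.54 -2.37] err 0.000 0.00
    [ 0.27  0.12  0.23  1.81 -0.03  1.22 -2.37] err 0.000 0.00
    [ 0.17  0.11  0.11  1.81 -0.01  1.22 -2.11] err 0.000 0.00
    [ 0.01  0.05 -0.06  1.87  0.    1.22 -1.93] err 0.000 0.00
    [-0.19 -0.01 -0.27  1.93 -0.    1.22 -1.75] err 0.000 0.00
    [-0.39  0.04 -0.46  1.9   0.02  1.2  -1.74] err 0.000 0.00
    [-0.46  0.32 -0.43  2.16  0.21  0.69 -1.93] err 0.000 0.00
shift [-0.0005 -0.0398 -0.0273] rot [-0.119 -0.015 -0.215]
shift [-0.0113 -0.1637 -0.0831] rot [-0.508 -0.135 -0.504]
```

```bash
python3 drive.py '[[[0, -0.02, -0.014], [-0.06, -0.01, -0.11]], [[0, -0.04, -0.027], [-0.119, -0.015, -0.215]], [[0, -0.04, -0.027], [-0.119, -0.015, -0.215]]]' | sed -n 2,3p;  python3 -c "
from h import *
p,d,c=grab('wrist')
cv2.imwrite('pics/w7.png',cv2.resize(p[60:330,100:420],None,fx=2,fy=2,interpolation=cv2.INTER_CUBIC))
to([.42,-.3,.41],rackR(-.257,4.2,0)[0])"
```

```text
tcp_pos: [0.344, -0.2928, 0.304]
orientation: [-2.004, 2.082, -0.513]
shift [ 0.013  -0.1134 -0.0691] rot [-0.38  -0.146 -0.294]
```

View pics/w7.png

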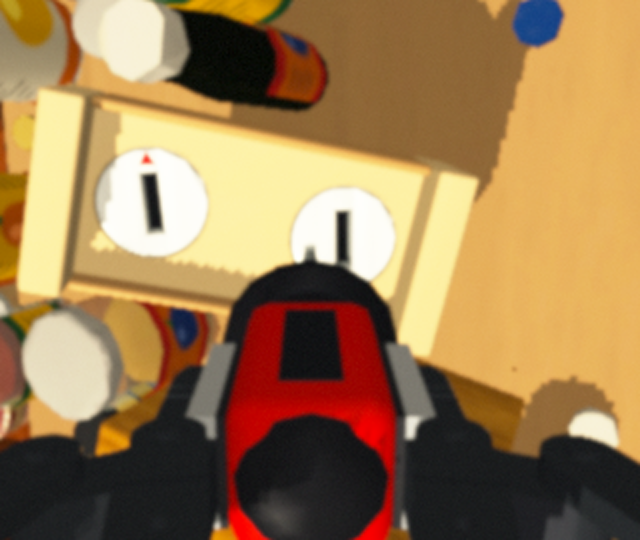

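```bash
python3 drive.py '[[[0.003, -0.02, -0.03], [-0.1, -0.04, -0.06]], [[0.006, -0.05, -0.05], [-0.2, -0.07, -0.13]], [[0.01, -0.08, -0.069], [-0.3, -0.11, -0.22]], [[0.013, -0.1134, -0.069], [-0.38, -0.146, -0.294]], [[0.013, -0.1134, -0.069], [-0.38, -0.146, -0.294]]]' | sed -n 2,3p;  python3 -c "
from h import *
to([.47,-.2,.42],rackR(-.257,3.8,0)[0])"
```

```text
tcp_pos: [0.4239, -0.2983, 0.4072]
orientation: [-2.488, 1.913, 0.009]
shift [-0.0832 -0.0698 -0.0123] rot [-0.001  0.006 -0.395]
```

```bash
python3 drive.py '[[[-0.03, -0.025, -0.006], [0, 0, -0.12]], [[-0.06, -0.05, -0.008], [0, 0, -0.26]], [[-0.083, -0.07, -0.008], [0, 0, -0.395]], [[-0.083, -0.07, -0.008], [0, 0, -0.395]]]' | sed -n 2,3p;  python3 -c "
from h import *
to([.47,-.02,.415],rackR(-.257,3.15,0)[0])"
```

```text
tcp_pos: [0.4668, -0.1966, 0.4137]
orientation: [-2.815, 1.381, 0.013]
shift [-0.1377 -0.1106  0.0002] rot [-0.005  0.009 -0.647]
```

```bash
python3 drive.py '[[[-0.035, -0.03, 0], [0, 0, -0.13]], [[-0.07, -0.06, 0], [0, 0, -0.26]], [[-0.105, -0.085, 0], [0, 0, -0.39]], [[-0.138, -0.11, 0], [-0.005, 0.009, -0.52]], [[-0.138, -0.11, 0], [-0.005, 0.009, -0.647]]]' | sed -n 2,3p;  python3 -c "
from h import *
to([.405,.14,.41],rackR(-.257,2.6,0)[0])"
```

```text
tcp_pos: [0.4688, -0.0195, 0.4146]
orientation: [3.113, -0.412, -0.002]
shift [-0.1031 -0.1374  0.0045] rot [ 0.001  0.001 -0.548]
```

```bash
python3 drive.py '[[[-0.025, -0.035, 0], [0, 0, -0.12]], [[-0.05, -0.07, 0], [0, 0, -0.25]], [[-0.08, -0.105, 0], [0, 0, -0.39]], [[-0.103, -0.137, 0.004], [0, 0, -0.548]], [[-0.103, -0.137, 0.004], [0, 0, -0.548]]]' | sed -n 2,3p;  python3 -c "
from h import *
to([.3458,.283,.40],rackR(-.257,2.2,0)[0])"
```

```text
tcp_pos: [0.4052, 0.1385, 0.4095]
orientation: [3.108, 0.442, -0.005]
shift [-0.0167 -0.1554  0.0092] rot [ 0.001  0.004 -0.402]
```

```bash
python3 drive.py '[[[-0.004, -0.04, 0], [0, 0, -0.12]], [[-0.008, -0.08, 0], [0, 0, -0.25]], [[-0.012, -0.12, 0], [0, 0, -0.402]], [[-0.0167, -0.155, 0.009], [0, 0.004, -0.402]], [[-0.0167, -0.155, 0.009], [0, 0.004, -0.402]]]' | sed -n 2,3p;  python3 -c "
from h import *
to([.349,.2836,.29],rackR(-.257,2.2,0)[0])"
```

```text
tcp_pos: [0.3477, 0.2816, 0.3992]
orientation: [2.96, 1.045, -0.002]
shift [ 0.0025 -0.001   0.1092] rot [ 0.002  0.002 -0.006]
```

```bash
python3 drive.py '[[[0.001, 0, 0.03], [0, 0, 0]], [[0.0025, -0.001, 0.06], [0, 0, 0]], [[0.0025, -0.001, 0.09], [0, 0, 0]], [[0.0025, -0.001, 0.109], [0.002, 0.002, -0.006]], [[0.0025, -0.001, 0.109], [0.002, 0.002, -0.006]]]' | sed -n 2,4p;  python3 -c "
from h import *
to([.349,.2836,.24],rackR(-.257,2.2,0)[0])"
```

```text
tcp_pos: [0.3516, 0.2776, 0.2889]
orientation: [2.959, 1.04, -0.006]
contact_force: [-0.1, -1.0, -1.0]
shift [ 0.002  -0.0064  0.0488] rot [ 0.003  0.005 -0.008]
```

```bash
python3 drive.py '[[[0, 0, 0], [0, 0, 0]], [[0, 0, 0], [0, 0, 0]]]' | sed -n 2,4p;  python3 -c "
from h import *
to([.349,.2836,.26],rackR(-.257,2.2,0)[0]);print(r.get_obs()['joints'].round(3))"
```

```text
tcp_pos: [0.3533, 0.2807, 0.2934]
orientation: [2.961, 1.044, 0.009]
contact_force: [1.2, -0.7, -1.1]
shift [-0.0017 -0.0051  0.0333] rot [ 0.004 -0.004 -0.007]
[-0.397  0.147 -0.45   2.056  0.084  0.951 -1.785]
```

```bash
python3 drive.py '[[[0, 0, 0], [0, 0, 0]], [[0, 0, 0], [0, 0, 0]], [[0, 0, 0], [0, 0, 0]]]' | sed -n 2,4p;  python3 -c "
from h import *
to([.349,.2836,.26],rackR(-.257,2.2,0)[0]);print(r.get_obs()['joints'].round(3))"
```

```text
tcp_pos: [0.3528, 0.2809, 0.2929]
orientation: [2.96, 1.046, 0.008]
contact_force: [-0.6, -0.0, -1.7]
shift [-0.0014 -0.0046  0.0329] rot [ 0.004 -0.004 -0.005]
[-0.398  0.148 -0.451  2.057  0.085  0.95  -1.785]
```

```bash
python3 drive.py '[[[-0.0007, -0.0023, 0.01], [0.002, -0.002, -0.003]], [[-0.0014, -0.0046, 0.02], [0.004, -0.004, -0.005]], [[-0.0014, -0.0046, 0.025], [0.004, -0.004, -0.005]], [[-0.0014, -0.0046, 0.025], [0.004, -0.004, -0.005]], [[-0.0014, -0.0046, 0.025], [0.004, -0.004, -0.005]]]' | sed -n 2,4p;  python3 -c "
from h import *
to([.349,.2836,.24],rackR(-.257,2.2,0)[0])"
```

```text
tcp_pos: [0.3488, 0.2835, 0.2672]
orientation: [2.959, 1.054, -0.002]
contact_force: [0.5, -0.9, -2.7]
shift [0.0003 0.     0.0272] rot [0.    0.002 0.   ]
```

Tip about 17 mm above the hole's rim; lower gently.

```bash
python3 drive.py '[[[0, 0, 0.007], [0, 0, 0]], [[0, 0, 0.014], [0, 0, 0]], [[0, 0, 0.02], [0, 0, 0]], [[0, 0, 0.026], [0, 0, 0]], [[0, 0, 0.032], [0, 0, 0]]]' | sed -n 2,4p;  python3 drive.py '[[[0, 0, 0.005], [0, 0, 0]], [[0, 0, 0.01], [0, 0, 0]], [[0, 0, 0.015], [0, 0, 0]], [[0, 0, 0.02], [0, 0, 0]], [[0, 0, 0.02], [0, 0, 0]]]' | sed -n 2,4p;python3 -c "
from h import *
to([.349,.2836,.182],rackR(-.257,2.2,0)[0])"
```

```text
tcp_pos: [0.3488, 0.2834, 0.2348]
orientation: [2.959, 1.054, -0.002]
contact_force: [-0.9, -0.3, -1.5]
tcp_pos: [0.3486, 0.2832, 0.2148]
orientation: [2.958, 1.054, -0.003]
contact_force: [0.9, -0.3, -2.0]
shift [ 0.0007 -0.0001  0.0328] rot [0.    0.002 0.   ]
```

```bash
python3 drive.py '[[[0, 0, 0.008], [0, 0, 0]], [[0, 0, 0.016], [0, 0, 0]], [[0, 0, 0.024], [0, 0, 0]], [[0, 0, 0.03], [0, 0, 0]], [[0, 0, 0.03], [0, 0, 0]]]' | sed -n 2,4p;  python3 drive.py '[[[0, 0, 0.002], [0, 0, 0]], [[0, 0, 0.004], [0, 0, 0]], [[0, 0, 0.005], [0, 0, 0]], [[0, 0, 0.005], [0, 0, 0]]]' | sed -n 2,4p
```

```text
tcp_pos: [0.3484, 0.283, 0.1844]
orientation: [2.958, 1.054, -0.004]
contact_force: [-1.3, -0.1, -1.0]
tcp_pos: [0.3488, 0.2834, 0.1804]
orientation: [2.959, 1.054, -0.001]
contact_force: [0.1, -0.0, -1.2]
```

```bash
python3 drive.py '[[[0, 0, 0.001], [0, 0, 0]], [[0, 0, 0.0015], [0, 0, 0]]]' | sed -n 2,4p; python3 drive.py '[[[0, 0, 0], [0, 0, 0]], [[0, 0, 0], [0, 0, 0]], [[0, 0, 0], [0, 0, 0]], [[0, 0, 0], [0, 0, 0]]]' .052; python3 drive.py '[[[0, 0, -0.02], [0, 0, 0]], [[0, 0, -0.05], [0, 0, 0]], [[0, 0, -0.09], [0, 0, 0]], [[0, 0, -0.13], [0, 0, 0]], [[0, 0, -0.16], [0, 0, 0]]]'
```

```text
tcp_pos: [0.3489, 0.2836, 0.18]
orientation: [2.958, 1.054, -0.001]
contact_force: [-5.2, -4.1, 17.4]
clock: 31.45
tcp_pos: [0.3488, 0.2834, 0.1789]
orientation: [2.959, 1.054, -0.001]
contact_force: [0.6, -0.2, 0.3]
grip_width: 0.0522
gripper_force: 0.0
clock: 31.95
tcp_pos: [0.349, 0.2838, 0.3414]
orientation: [-2.959, -1.054, -0.002]
contact_force: [0.1, 0.0, 0.7]
grip_width: 0.052
gripper_force: 0.0
```

```bash
python3 drive.py '[[[0, 0, 0], [0, 0, 0]], [[0, 0, 0], [0, 0, 0]], [[0, 0, 0], [0, 0, 0]]]' | sed -n 1,4p; python3 -c "
from h import *
grab('wrist');c=load('wrist');p=c['p'];P=cloud(c)
m=(abs(P[...,0]-.347)<.03)&(abs(P[...,1]-.283)<.03)&(c['d']>0)
Q=P[m];h=Q[Q[:,2]>.1];print(len(h),h[:,2].max(),np.percentile(h[:,2],99),h[h[:,2]>.14].mean(0))
k=Q[(Q[:,2]>.07)&(Q[:,2]<.1)];print(np.histogram(k[:,2],8))
hs=cv2.cvtColor(p,cv2.COLOR_BGR2HSV);red=((hs[...,0]<6)|(hs[...,0]>174))&(hs[...,1]>180)&(hs[...,2]>120)&m
print('red mean',np.argwhere(red).mean(0)[::-1],proj(c,[[.3465,.283,.148],[.3465,.283,.153]]))
"
```

```text
clock: 32.25
tcp_pos: [0.3484, 0.2829, 0.3377]
orientation: [2.958, 1.054, -0.005]
contact_force: [-0.3, -0.5, 0.1]
18841 0.3607957703547568 0.35902345931273305 [0.35813628 0.28999444 0.32034516]
(array([   1,   63, 1513,  229,  282,    7,   21,   14]), array([0.07041366, 0.0741039 , 0.07779414, 0.08148439, 0.08517463,
       0.08886487, 0.09255511, 0.09624535, 0.09993559]))
red mean [253.91094148 175.79770992] [[254.0013245  189.04583034]
 [253.98479482 190.70592025]]
```

```bash
python3 -c "
from h import *
c=load('wrist');P=cloud(c);m=(abs(P[...,0]-.347)<.03)&(abs(P[...,1]-.283)<.03)&(c['d']>0)&(P[...,2]<.2)&(P[...,2]>.13)
Q=P[m];print(len(Q),Q[:,2].max(),Q[Q[:,2]>.147].mean(0))
print(ticket.hand_in())"
```

```text
1426 0.15400297372375732 [0.34842442 0.28427524 0.15046831]
the job is handed in; nothing more can be done
None
```

I pushed the end stop in to its hard stop, turned the cam clockwise to its own stop with the screwdriver, and put the screwdriver back upright and fully home in its block. The job is handed in at about 32 s, with no verdict shown; the last close picture showed the end stop flush and the cam turned.

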